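# Load a grinding jar into a bench jar mill with the push stick

### The arm

A 6-joint arm with a two-finger parallel gripper is mounted at the origin on a cart in front of the work surface, level with it; the furniture and walls round the work are solid. World frame = base frame: x ahead of the robot, y to its left, z up, the work surface at z = 0. Lengths are in m, angles in rad, forces in N, time in s.
With the tool pointing down it reaches from about 0.35 to 0.875 m from the base axis. Payload 4.2 kg.
Tool frame: the origin (TCP) lies at the very end of the fingers, on their centre line; the grasp point (between the pads) lies 19 mm behind it (bot.grip_depth is the distance from the TCP to the grasp point, in m); z points along the fingers, y is the direction in which the jaws open and shut (so a half turn about z gives the same grasp; the last joint's range is limited). The gripper opens to 85 mm and grips with 20 to 120 N. Pads are 22 mm wide; open, the fingers measure 114 mm over their backs; the gripper's body (76 mm by 85 mm) begins 54 mm behind the grasp point. The pads swing forward as they close: fully open they stand 13 mm farther back than shut.
Start: joints at [-1.027, 0.385, 0.008, 0, -1.194, -0.259], TCP at [0.176, -0.6, 0.231] pointing down, gripper open.
Joint ranges: [-3.14, 3.14], [-1.21, 2.06], [-1.07, 1.41], [-3.16, 2.05], [-2.99, -0.16], [-3.1, 3.1]. Speed limits (rad/s): [2.79, 2.79, 3.14, 3.14, 3.14, 3.14].

### API

Orientations are given as a unit quaternion [x, y, z, w].
In Python, from bench import bot, imaging gives the robot as it stands. The module is installed in compiled form; this text tells all that it offers.
- The arm moves only by the shell command python3 -m crank 'ROWS' [FORCE]. ROWS is JSON, a list of rows, each an object with "delta_pos": the shift along the tool's x, y, z in cm, a list of three; "rotation": the turn, a rotation vector about the tool's x, y, z in rad, a list of three; "fingers": the closure in counts, from 0 (fully open) to 255 (shut). A call has 1 to 8 rows; each row is the pose to reach, as a shift and turn from the pose commanded when the call began, along the tool's axes at that moment; what a row does not reach only later rows make up. A row lasts 1/12 s, in which the tool goes at most 41.7 mm and 7.16 degrees, less where a joint would pass 70% of its speed; a pose out of reach is approached as far as the arm can. A call with a gripper value outside its range is refused whole. The fingers move at their own pace and stop on an object; FORCE is the grip in N (left out, the last holds). Time passes only in rows, so rows that repeat a pose let the fingers close. It gives the time, the measured TCP pose, the force and the opening at its end, in the units of the state.
- bot.get_state(): the state, without advancing time (a new reading comes with each control period).
- imaging.get_image(name): name is "scene" or "top" or "wrist"; returns (picture, depth): 400x640x3 uint8, blue, green, red; 400x640 float32, m along the optical axis (not along the pixel's ray), 0 where there is no reading.
- imaging.camera_params(name): a dict with "camera_matrix" (3x3 intrinsics, pixels), "xyz" and "orientation" of the camera in the world; the wrist camera has in their place "mount" (4x4, takes a point from camera to tool coordinates, whose origin is the TCP and whose axes are the flange's). Camera axes: x right, y up, looking along -z (the intrinsics and any distortion apply to the point x, -y, -z); pixel columns grow to the right and rows downward; lengths in m; the calibration is good to about 2 mm. A picture is of the moment at which its call begins: read the wrist's pose just before it. camera_params takes no time and is no camera call.
- bot.job_done(): hands the job in, once; it reports no verdict.
The state is a dict: "time": time; "joint_pos": joint angles; "joint_vel": joint speeds; "joint_torque": joint torques, N m; "tool_pos": TCP position; "eef_rot": TCP orientation; "wrist_force": force on the tool from outside, world axes, zero at the start; "torque": the same for the moment, N m; "finger_gap": opening from 0.0 (shut) to 1.0 (fully open).
Only numpy, scipy, OpenCV 4.12 (cv2) and the standard library are available. Lean on these libraries where they do the work, as an engineer would, in place of code of your own. Each camera call takes 0.05 s, during which the arm holds its last target.

### The job

Load the jar mill: take the push stick from its tray and, keeping the hand off the jar, gently roll the white grinding jar along the rails, in under the guard hood and up over the front roller, until it drops into the hollow between the two rollers. Stop pushing as soon as it has dropped in, without pressing it hard against the padded back stop; it must stay there, square on the rollers. Then lay the push stick flat back in its tray, without knocking the hood or the jars and bottles standing round.

Things in the scene. Friction and masses are not known exactly. Their poses are not given: they have to be found in the camera images.
- mill: Fixed blue and grey bench jar mill. Origin: on the bench; x: loading direction, y across, z up. Rail tops z 45 mm; guide plates 124 mm apart, tops z 66; front lip at x -198, top z 58. Clear hood from x -58 to 203, walls y +-70 to 80, underside z 200, top z 212, open only towards -x, yellow front bar. Control box y -70 to -115, x 112 to 198, top z 75. See rollers.
- rollers (a point): On the mill at its x 80, z 40 mm: the front roller's axis when the carriage is at mid setting. The carriage (both rollers and back stop) may be set up to 30 mm nearer or farther along mill x; the setting is not reported and must be felt; it stays put. Rubber rollers 28 mm thick, axes 40 mm apart, free to turn, tops 9 mm above the rails. Padded back stop bar 3 mm beyond the seated jar.
- jar_center (a point): Centre of the grinding jar: white cylinder 62 mm thick, 112 mm long, 0.3 to 0.6 kg, lying across the rails on two black rubber tyres of 70 mm diameter, 22 wide, 80 apart. Its y is its own axis, across the mill. Centre at mill z 80 mm on the rails, 89 on top of a roller, 85 down between the rollers. Rolls easily; climbing the roller takes 1.5 to 5 N at first, nothing at the top.
- stick_grip (a point): Push stick, 0.16 kg, 122 mm long, lying flat. Point at the middle of the red grip block (44 long, 20 wide, 46 high), 30 mm above the underside. Its x axis points along the stick to the blade, z up, y across (close the fingers along y). A vertical gripper on the block would meet the hood's edge before the jar is home: hold it leaning back (away from the blade) by 30 to 45 degrees.
- stick_face (a point): Middle of the white front face of the stick's blade, 100 mm ahead of the middle of the grip block along the stick and 23 mm above its underside; the blade is 90 mm wide and 46 mm high, the face upright when the stick is level.
- tray_rest (a point): Fixed shallow steel tray, floor 3 mm above the bench. Point on its floor where the middle of the stick's grip block belongs; x points the way the blade should point, z up. Inside it reaches from x -57 to 137 mm and y -73 to 73 mm; rim 12 mm above the bench.
- powder_jar: Bystander: white jar with blue cap, 60 mm diameter, 100 mm high; origin under its foot.
- salt_jar: Bystander: white jar with red cap, 66 mm diameter, 111 mm high; origin under its foot.
- beaker: Bystander: clear beaker, 64 mm diameter, 80 mm high; origin under its foot.
- red_bottle: Bystander: red bottle with white cap, 38 mm diameter, 78 mm high; origin under its foot.

How it is judged:
On the way, in this order (a step that is already met when the one before it is completed fails the run):
1. the push stick is lifted out of its tray (height (world z) of stick_grip above 0.07 m), for 0.1 s.
2. the jar is rolled in under the hood with the stick's blade behind it (x of jar_center in the frame of mill above -0.058 m and distance between stick_face and jar_center below 0.07 m), for 0.1 s.
3. the jar has dropped in between the two rollers, free of the blade (x of jar_center in the frame of mill above 0.06 m and z of jar_center in the frame of mill between 0.0826 and 0.0868 m and linear speed of jar below 0.03 m/s and contact force between stick and jar below 0.1 N), for 0.2 s.
At the end, for the whole second after the job is handed in: The jar rests in the hollow between the two rollers (centre 0.0826 to 0.0868 m up, 0.06 to 0.14 m along the mill's x), square within 0.09 rad; the stick lies still, flat (0.06 rad) on the tray floor, its grip block's middle within 40 mm of the tray's point in x and y (x of jar_center in the frame of mill between 0.06 and 0.14 m and z of jar_center in the frame of mill between 0.0826 and 0.0868 m and angle between the y axis of jar_center and the y axis of mill, either way round below 0.09 rad and linear speed of each of jar, stick below 0.02 m/s and x of stick_grip in the frame of tray_rest between -0.04 and 0.04 m and y of stick_grip in the frame of tray_rest between -0.04 and 0.04 m and height (world z) of stick_grip below 0.038 m and angle between stick_grip's own z axis and vertical below 0.06 rad); the robot touches nothing.
It fails at once if the hand or arm touches the jar (over 1 N) (contact force between any of the fingers, the arm and jar above 1 N).
It fails at once if the jar is pushed roughly or pressed hard against the back stop (over 12 N) (contact force between stick and jar above 12 N).
It fails at once if the jar is flung (over 0.5 m/s) (linear speed of jar above 0.5 m/s).
It fails at once if the mill or its hood is knocked by the robot or the stick (over 15 N) (contact force between any of the fingers, the arm, stick and mill above 15 N).
It fails at once if a jar or bottle standing round is shifted (over 20 mm) (distance of any of powder_jar, salt_jar, beaker, red_bottle from where it was at the start of the episode above 0.02 m).
It also fails if it takes over 72 s, if anything falls off the work surface, if the arm or the gripper's body presses on something with over 40 N, if the wrist force passes 120 N, or if a joint passes its speed limit or range.

## Working session

There is one attempt and no reset: what is moved stays moved. The work goes in short steps, Python scripts to look and compute and a shell command to move; the robot and the scene stay as the last step left them, time stands still between calls to the robot, and variables do not carry over. Pictures are saved under pics/ and viewed, and the job is handed in when it is done.

```bash
mkdir -p pics; ls; python3 - <<'E'
from bench import bot, imaging
import cv2, numpy as np
print(bot.get_state())
for n in ["scene","top","wrist"]:
    p=imaging.camera_params(n); print(n,p)
    im,d=imaging.get_image(n); cv2.imwrite(f"pics/{n}0.png",im); np.save(f"pics/{n}0.npy",d); print((d>0).mean())
E
```

```text
pics
{'time': 0.0, 'joint_pos': array([-1.02737206e+00,  3.85581511e-01,  6.62647676e-03, -5.28881253e-04,
       -1.19399918e+00, -2.58648010e-01]), 'joint_vel': array([-5.38376265e-04, -8.78965348e-05, -1.26832824e-03, -6.78206161e-04,
        7.00782461e-04, -2.13331158e-06]), 'joint_torque': array([-8.30057361e-04, -3.92287874e+01,  1.88397700e+01,  4.18613791e+00,
       -4.67050209e-03,  6.64499368e-06]), 'tool_pos': array([ 0.17547913, -0.5992491 ,  0.23020234]), 'eef_rot': array([-1.41810814e-01,  9.89893160e-01,  1.08928226e-03, -1.94905801e-04]), 'wrist_force': array([-0.01211916, -0.10088043,  0.48269136]), 'torque': array([-0.02787565, -0.05527607, -0.0022658 ]), 'finger_gap': 1.0019411647739593}
scene {'camera_matrix': array([[442.17604333,   0.        , 315.41851123],
       [  0.        , 442.17604333, 193.34601621],
       [  0.        ,   0.        ,   1.        ]]), 'xyz': array([0.38137983, 0.59527257, 0.92260044]), 'orientation': array([-0.04340839,  0.33515425,  0.93120393, -0.13655249])}
0.996078125
top {'camera_matrix': array([[411.31377121,   0.        , 311.90459512],
       [  0.        , 411.31377121, 207.56476736],
       [  0.        ,   0.        ,   1.        ]]), 'xyz': array([ 0.4383048 , -0.06355093,  1.15633596]), 'orientation': array([ 0.04174426, -0.05494709, -0.696936  ,  0.71380561])}
0.99576953125
wrist {'camera_matrix': array([[293.18845929,   0.        , 320.86623044],
       [  0.        , 293.18845929, 196.73403728],
       [  0.        ,   0.        ,   1.        ]]), 'mount': array([[ 2.45128610e-04,  9.55097002e-01,  2.96293193e-01,
         7.55191046e-02],
       [ 9.99999957e-01, -2.81187155e-04,  7.90852107e-05,
        -1.25921473e-04],
       [ 1.58847888e-04,  2.96293161e-01, -9.55097030e-01,
        -1.43439632e-01],
       [ 0.00000000e+00,  0.00000000e+00,  0.00000000e+00,
         1.00000000e+00]])}
0.99603515625
```

View pics/scene0.png

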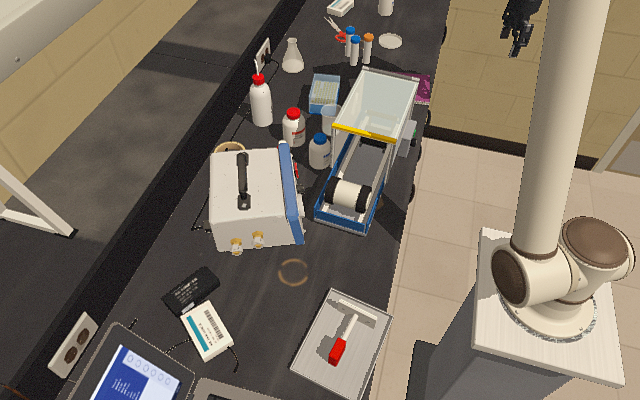

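View pics/top0.png

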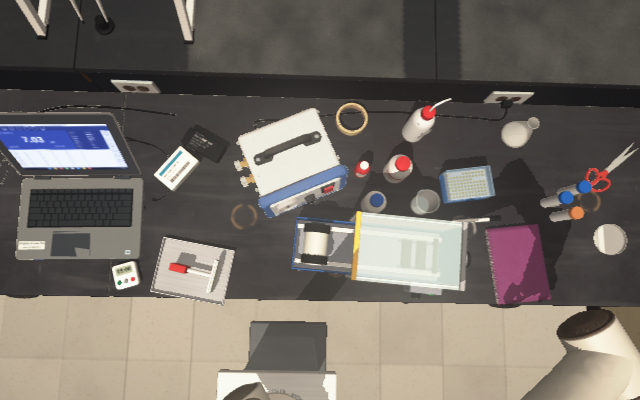

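View pics/wrist0.png

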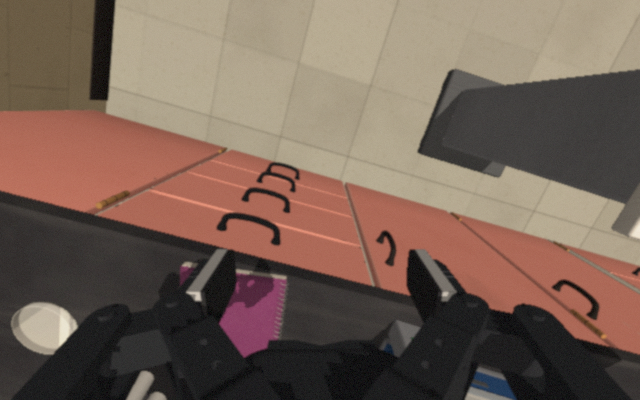

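The top view shows the tray and stick at about (193,270), the jar at (316,242) and the hood from (355,245) to (465,255). The mill loads along image right, which is about world -y. Next I'll measure these.

```bash
cat > h.py <<'E'
from bench import bot, imaging
import cv2, numpy as np
from scipy.spatial.transform import Rotation as R
def cam(n,st=None):
    p=imaging.camera_params(n); K=p["camera_matrix"]
    if "mount" in p:
        st=st or bot.get_state(); T=np.eye(4);T[:3,:3]=R.from_quat(st["eef_rot"]).as_matrix();T[:3,3]=st["tool_pos"]
        M=T@p["mount"]; return K,M[:3,:3],M[:3,3]
    return K,R.from_quat(p["orientation"]).as_matrix(),np.array(p["xyz"])
def ray(c,uv):
    K,Rm,t=c; uv=np.atleast_2d(np.asarray(uv,float))
    d=np.stack([(uv[:,0]-K[0,2])/K[0,0],-(uv[:,1]-K[1,2])/K[1,1],-np.ones(len(uv))],1)
    return t,d@Rm.T
def plane(c,uv,z):
    t,d=ray(c,uv); s=(z-t[2])/d[:,2]; return t+s[:,None]*d
def depthpts(c,d,uv):
    t,r=ray(c,uv); uv=np.atleast_2d(uv).astype(int); return t+r*d[uv[:,1],uv[:,0]][:,None]
def proj(c,P):
    K,Rm,t=c; q=(np.atleast_2d(P)-t)@Rm; return np.stack([K[0,0]*q[:,0]/-q[:,2]+K[0,2],K[1,1]*-q[:,1]/-q[:,2]+K[1,2]],1)
E
python3 - <<'E'
from h import *
im=cv2.imread("pics/top0.png"); 
cv2.imwrite("pics/t_tray.png",cv2.resize(im[225:310,140:245],None,fx=6,fy=6,interpolation=cv2.INTER_CUBIC))
cv2.imwrite("pics/t_mill.png",cv2.resize(im[145:305,285:480],None,fx=4,fy=3.7,interpolation=cv2.INTER_CUBIC))
im=cv2.imread("pics/scene0.png")
cv2.imwrite("pics/s_mill.png",cv2.resize(im[60:240,290:450],None,fx=3.3,fy=3.3,interpolation=cv2.INTER_CUBIC))
cv2.imwrite("pics/s_tray.png",cv2.resize(im[280:400,285:400],None,fx=5,fy=5,interpolation=cv2.INTER_CUBIC))
E
```

```text
(no output)
```

View pics/t_tray.png

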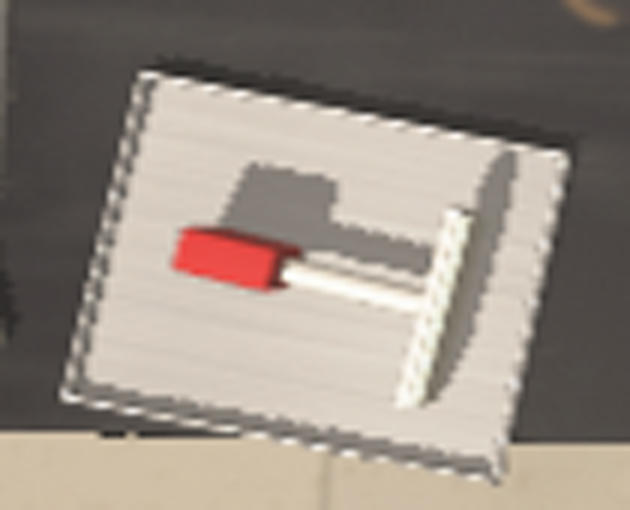

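View pics/t_mill.png

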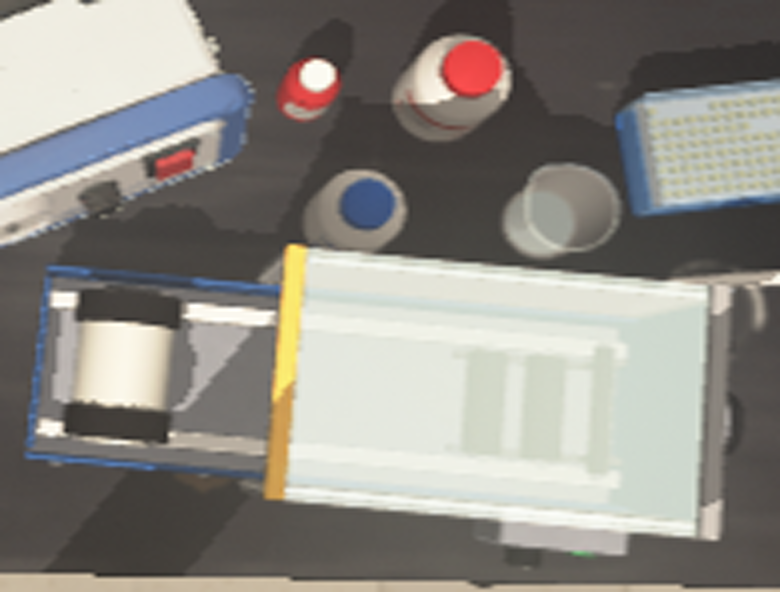

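View pics/s_mill.png

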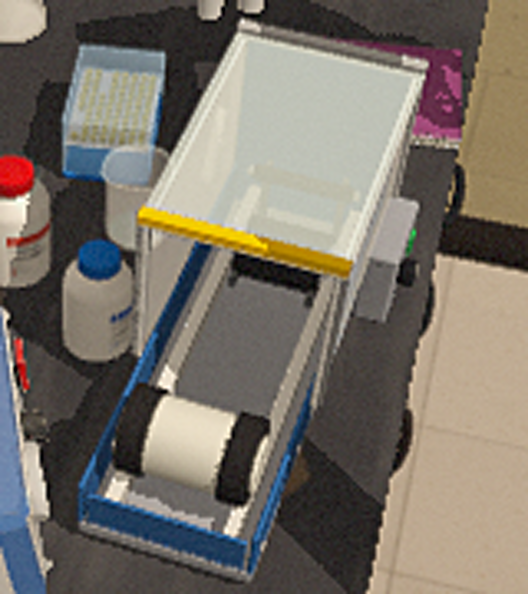

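View pics/s_tray.png

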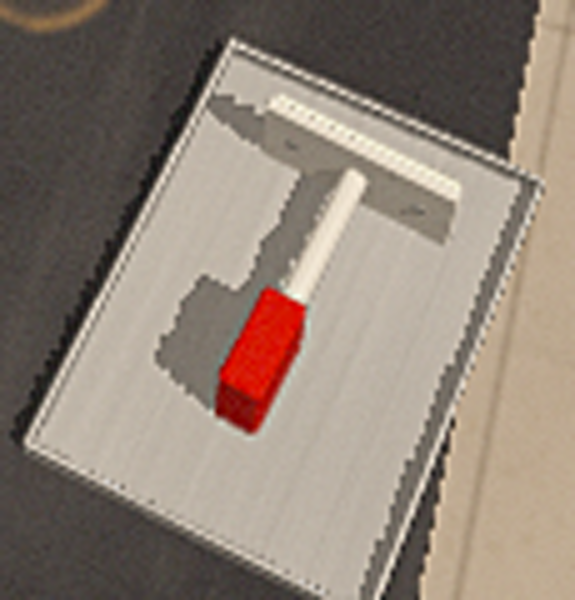

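```bash
python3 - <<'E'
from h import *
ct=cam("top"); cs=cam("scene")
np.set_printoptions(precision=4,suppress=True)
def T(p,o=(140,225),f=(6,6)): p=np.array(p,float); return (p+0.5)/f+np.array(o)-0.5
# tray
tc=plane(ct,T([(145,75),(568,152),(497,478),(67,397)]),0.012); print("tray",tc,tc.mean(0)); 
print([np.linalg.norm(tc[i]-tc[(i+1)%4]) for i in range(4)], np.degrees(np.arctan2(*(tc[1]-tc[0])[[1,0]])),np.degrees(np.arctan2(*(tc[2]-tc[3])[[1,0]])))
so=lambda p:(T(p,(285,280),(5,5)))
tc2=plane(cs,so([(25,440),(232,40),(540,182)]),0.012); print("tray scene",tc2)
# red block by mask
for n,c in(("top",ct),("scene",cs)):
    im=cv2.imread(f"pics/{n}0.png"); hsv=cv2.cvtColor(im,cv2.COLOR_BGR2HSV)
    m=((hsv[...,0]<6)|(hsv[...,0]>174))&(hsv[...,1]>170)&(hsv[...,2]>80); m=m.astype(np.uint8)
    nn,l,s,ce=cv2.connectedComponentsWithStats(m)
    for i in range(1,nn):
        if s[i,4]>30: print(n,s[i],ce[i],plane(c,ce[i],0.049))
    d=np.load(f"pics/{n}0.npy")
    if n=="top":
        ys,xs=np.nonzero(m); k=(ys>255)&(ys<285)&(xs>160)&(xs<200); uv=np.stack([xs[k],ys[k]],1)
        P=depthpts(ct,d,uv); top=P[P[:,2]>0.04]; print(len(top),top.mean(0),top.min(0),top.max(0)); print(cv2.minAreaRect((top[:,:2]*1000).astype(np.float32)))
        # blade
        yy,xx=np.mgrid[228:305,155:235]; uv=np.stack([xx.ravel(),yy.ravel()],1); P=depthpts(ct,d,uv)
        print("floor z",np.median(P[:,2]))
        k=(P[:,2]>0.035)&(uv[:,0]>200); B=P[k]; print("blade",len(B),B.mean(0)); print(cv2.minAreaRect((B[:,:2]*1000).astype(np.float32)))
E
```

```text
tray [[0.5035 0.324  0.012 ]
 [0.4728 0.1284 0.012 ]
 [0.3257 0.1533 0.012 ]
 [0.3575 0.3486 0.012 ]] [0.4149 0.2386 0.012 ]
[np.float64(0.19801982371672583), np.float64(0.14922134051355598), np.float64(0.19793777323771503), np.float64(0.14815606769909587)] -98.92984071644995 -99.23793906244028
tray scene [[0.5057 0.3238 0.012 ]
 [0.4723 0.1283 0.012 ]
 [0.3261 0.1554 0.012 ]]
top [422 106  13  14 127] [427.5984 112.8819] [[ 0.8691 -0.4031  0.049 ]]
top [396 157  14  14 154] [402.5519 163.2532] [[ 0.7214 -0.331   0.049 ]]
top [358 166  11   8  34] [361.7059 170.3529] [[ 0.6981 -0.2176  0.049 ]]
top [586 168  24  24 185] [598.773 178.6  ] [[ 0.6927 -0.8795  0.049 ]]
top [170 264  16   9 101] [177.3861 267.7426] [[0.4213 0.2699 0.049 ]]
101 [0.4214 0.2665 0.0597] [ 0.4104 -0.0636  0.0434] [0.4383 0.2907 1.1563]
((423.98675537109375, 113.40728759765625), (20.980316162109375, 354.45269775390625), 1.238420009613037)
floor z 0.0022142205026230988
blade 174 [0.4035 0.1643 0.1163]
((434.3002014160156, 76.46526336669922), (77.04606628417969, 269.343994140625), 17.60148811340332)
scene [335  31  11  11  66] [340.803   36.4545] [[ 0.6974 -0.8314  0.049 ]]
scene [252  73  13  12 117] [257.9145  78.7265] [[ 0.8921 -0.5063  0.049 ]]
scene [287 107  13  13 138] [293.     112.8913] [[ 0.73   -0.3793  0.049 ]]
scene [328 338  18  28 296] [336.4865 351.4628] [[0.4218 0.2786 0.049 ]]
```

```bash
python3 - <<'E'
from h import *
ct=cam("top"); cs=cam("scene")
np.set_printoptions(precision=4,suppress=True)
for n,c,box in(("top",ct,(155,228,235,305)),("scene",cs,(290,280,395,400))):
    d=np.load(f"pics/{n}0.npy");im=cv2.imread(f"pics/{n}0.png");hsv=cv2.cvtColor(im,cv2.COLOR_BGR2HSV)
    yy,xx=np.mgrid[box[1]:box[3],box[0]:box[2]]; uv=np.stack([xx.ravel(),yy.ravel()],1); P=depthpts(c,d,uv)
    ok=d[uv[:,1],uv[:,0]]>0.1
    H=hsv[uv[:,1],uv[:,0]]; red=((H[:,0]<8)|(H[:,0]>172))&(H[:,1]>150)
    z=P[:,2]; s=ok&(z>0.043)&(z<0.056)
    A=P[s&red]; r=cv2.minAreaRect((A[:,:2]*1000).astype(np.float32)); print(n,"red",len(A),A.mean(0),r)
    B=P[s&~red&(np.hypot(P[:,0]-.405,P[:,1]-.17)<0.06)]; r=cv2.minAreaRect((B[:,:2]*1000).astype(np.float32)); print("blade",len(B),B.mean(0),r)
    v=A.mean(0)-B.mean(0); print(np.linalg.norm(v[:2]), np.degrees(np.arctan2(-v[1],-v[0])))
# mill
def T(p,o=(285,145),f=(4,3.7)): p=np.array(p,float); return (p+0.5)/f+np.array(o)-0.5
f=T([(297,247),(707,284),(693,537),(276,498)]); h=plane(ct,f,0.212); print("hood top",h)
l=T([(48,268),(28,458)]); print("plates front",plane(ct,l,0.066))
so=lambda p:T(p,(290,60),(3.3,3.3))
print("hood scene",plane(cs,so([(143,213),(350,270),(425,64),(243,24)]),0.212))
print("plates scene",plane(cs,so([(80,490),(247,545)]),0.066))
E
```

```text
top red 113 [0.4214 0.27   0.0487] ((421.7869873046875, 270.5649719238281), (40.863059997558594, 18.776752471923828), 77.11981964111328)
blade 136 [0.4008 0.1798 0.0476] ((401.3488464355469, 179.8754425048828), (11.13644790649414, 87.51415252685547), 77.4977035522461)
0.09258059265286711 -102.88169806621552
scene red 225 [0.4221 0.2727 0.0483] ((422.4311828613281, 271.8867492675781), (42.87702941894531, 20.332801818847656), 77.44562530517578)
blade 211 [0.4017 0.1795 0.0477] ((402.2181396484375, 178.27114868164062), (12.283482551574707, 89.59703826904297), 77.27301788330078)
0.09539643636467877 -102.3740399508168
hood top [[ 0.5624 -0.1889  0.212 ]
 [ 0.5449 -0.4279  0.212 ]
 [ 0.3885 -0.4156  0.212 ]
 [ 0.4069 -0.1781  0.212 ]]
plates front [[ 0.5621 -0.0421  0.066 ]
 [ 0.4264 -0.0328  0.066 ]]
hood scene [[ 0.5607 -0.1866  0.212 ]
 [ 0.4066 -0.1719  0.212 ]
 [ 0.3898 -0.4261  0.212 ]
 [ 0.5419 -0.4358  0.212 ]]
plates scene [[ 0.563  -0.0385  0.066 ]
 [ 0.4338 -0.0257  0.066 ]]
```

Stick: grip at about (0.422, 0.271), heading about -102.5°. Tray rest is at about (0.4215, 0.278), heading -99°. Mill axis is at about -94°. Next I'll refine the mill, jar and roller estimates.

```bash
python3 - <<'E'
from h import *
ct=cam("top"); cs=cam("scene")
np.set_printoptions(precision=4,suppress=True)
a=np.radians(-94.1); u=np.array([np.cos(a),np.sin(a)]); v=np.array([-u[1],u[0]]); O=np.array([.4805,-.2317])
mf=lambda P:np.c_[(P[:,:2]-O)@u,(P[:,:2]-O)@v,P[:,2]]*1000
def pts(n,c,box):
    d=np.load(f"pics/{n}0.npy");yy,xx=np.mgrid[box[1]:box[3],box[0]:box[2]]; uv=np.stack([xx.ravel(),yy.ravel()],1)
    ok=d[uv[:,1],uv[:,0]]>.1; uv=uv[ok]; return uv,depthpts(c,d,uv)
for n,c,box in(("top",ct,(285,205,360,280)),("scene",cs,(305,120,400,240))):
    uv,P=pts(n,c,box); M=mf(P); near=(M[:,0]>-205)&(M[:,0]<-70)&(abs(M[:,1])<75)
    J=M[near&(M[:,2]>100)]; print(n,"jar top",len(J),J.mean(0),J.min(0),J.max(0))
    im=cv2.imread(f"pics/{n}0.png"); hsv=cv2.cvtColor(im,cv2.COLOR_BGR2HSV)
    Jr=J[:,:2]; # jar-axis direction from ridge
    r=cv2.minAreaRect(Jr.astype(np.float32)); print(r)
    pl=M[near&(M[:,2]>60)&(M[:,2]<72)]; 
    for s in(-1,1): q=pl[(pl[:,1]*s>50)]; print("plate",s,len(q),np.median(q,0)); 
    if n=="top":
      lip=M[(abs(M[:,1])<50)&(M[:,0]<-185)&(M[:,2]>50)&(M[:,2]<75)]; print("lip",len(lip),lip.mean(0) if len(lip) else 0)
T=lambda p:(np.array(p,float)+.5)/(4,3.7)+np.array((285,145))-.5
print("roller top img: fr front/back edges, rear roller, stop")
print(mf(plane(ct,T([(465,400),(505,400),(524,405),(563,405),(592,408),(612,408)]),0.047)))
# hood edge and bar via depth
uv,P=pts("top",ct,(345,205,475,295)); M=mf(P); H=M[(M[:,2]>195)&(M[:,2]<230)]; print("hood pts",len(H),H.min(0),H.max(0))
for n,c in(("top",ct),("scene",cs)):
    im=cv2.imread(f"pics/{n}0.png"); hsv=cv2.cvtColor(im,cv2.COLOR_BGR2HSV); m=(hsv[...,0]>18)&(hsv[...,0]<30)&(hsv[...,1]>170)&(hsv[...,2]>110)
    ys,xs=np.nonzero(m); k=(xs>300)&(xs<420)&(ys>100)&(ys<290); uv=np.stack([xs[k],ys[k]],1); M=mf(plane(c,uv,.206)); print(n,"bar",len(uv),M.mean(0),np.percentile(M,[3,97],axis=0))
    d=np.load(f"pics/{n}0.npy"); Q=mf(depthpts(c,d,uv)); print(np.percentile(Q,[3,50,97],axis=0))
E
```

```text
top jar top 796 [-140.584     0.7164  108.6206] [-169.7354  -52.2647  100.0446] [-110.6991   52.8374  119.0555]
((-140.28839111328125, 0.2930870056152344), (59.03292465209961, 105.08880615234375), 0.09494680911302567)
plate -1 95 [-135.9731  -65.9997   65.0894]
plate 1 99 [-135.0917   68.3352   64.9872]
lip 59 [-195.8213    1.1171   57.4859]
scene jar top 679 [-145.8558    0.699   108.5045] [-170.0054  -51.8505  100.0114] [-115.6646   52.7019  118.0121]
((-142.84507751464844, 0.4272041320800781), (54.196956634521484, 104.58146667480469), 0.10800369083881378)
plate -1 94 [-138.6504  -65.5214   65.042 ]
plate 1 91 [-142.4153   68.6373   65.3344]
roller top img: fr front/back edges, rear roller, stop
[[ 93.5173   0.7519  47.    ]
 [120.4751   3.3108  47.    ]
 [133.5051   0.9099  47.    ]
 [159.8152   3.4056  47.    ]
 [179.5126   3.0912  47.    ]
 [193.0208   4.3719  47.    ]]
hood pts 7787 [-56.5002 -79.136  195.7948] [206.077   80.3607 216.5995]<stdin>:26: RuntimeWarning: Mean of empty slice.
  ret = um.true_divide(
Traceback (most recent call last):
IndexError: index -1 is out of bounds for axis 0 with size 0
```

```bash
R8='' ; python3 -m crank '[{"delta_pos":[0,0,-4],"rotation":[0,0,0],"fingers":0},{"delta_pos":[0,0,-8],"rotation":[0,0,0],"fingers":0},{"delta_pos":[-4,2,-12],"rotation":[0,0,0],"fingers":0},{"delta_pos":[-8,5,-14],"rotation":[0,0,0],"fingers":0},{"delta_pos":[-11,8,-14],"rotation":[0,0,0],"fingers":0},{"delta_pos":[-14,11,-14],"rotation":[0,0,0],"fingers":0},{"delta_pos":[-17,14,-14],"rotation":[0,0,0],"fingers":0},{"delta_pos":[-20,17,-14],"rotation":[0,0,0],"fingers":0}]'; python3 -c "
from bench import bot
s=bot.get_state();print(list(s['joint_pos']),list(s['tool_pos']),list(s['eef_rot']))" | tee -a states.txt
```

```text
time: 0.82
tool_pos: [0.3058, -0.4049, 0.371]
eef_rot: [-0.142, 0.99, -0.0, 0.0]
wrist_force: [1.1, -0.2, 0.1]
finger_gap: 1.0
[np.float64(-0.6037326152835465), np.float64(0.11196027982944778), np.float64(-0.014515497091185145), np.float64(-0.0002445500392830652), np.float64(-1.4439935596794378), np.float64(-0.6827515984846995)] [np.float64(0.3058143106159721), np.float64(-0.4049263972654889), np.float64(0.37101904345732967)] [np.float64(-0.14166245966500637), np.float64(0.9899149994208263), np.float64(-2.186183925530547e-05), np.float64(0.00020239907615918069)]
```

The rollers show through the hood at about mill x 105 and 145, so the carriage looks to be about +25 mm. I'll still confirm that by feel.

```bash
S='from bench import bot
s=bot.get_state();print(s["joint_pos"].tolist(),s["tool_pos"].tolist(),s["eef_rot"].tolist())'; echo "$S" > st.py
python3 -m crank '[{"delta_pos":[-19.8,28.6,0],"rotation":[0,0,0],"fingers":0},{"delta_pos":[-19.8,28.6,0],"rotation":[0,0,0],"fingers":0},{"delta_pos":[-19.8,28.6,0],"rotation":[0,0,0],"fingers":0},{"delta_pos":[-19.8,28.6,0],"rotation":[0,0,0],"fingers":0},{"delta_pos":[-19.8,28.6,0],"rotation":[0,0,0],"fingers":0},{"delta_pos":[-19.8,28.6,0],"rotation":[0,0,0],"fingers":0},{"delta_pos":[-19.8,28.6,0],"rotation":[0,0,0],"fingers":0},{"delta_pos":[-19.8,28.6,0],"rotation":[0,0,0],"fingers":0}]';python3 st.py | tee -a states.txt
python3 -m crank '[{"delta_pos":[-10.4,35.5,0],"rotation":[0,0,0],"fingers":0},{"delta_pos":[-10.4,35.5,0],"rotation":[0,0,0],"fingers":0},{"delta_pos":[-10.4,35.5,0],"rotation":[0,0,0],"fingers":0},{"delta_pos":[-10.4,35.5,0],"rotation":[0,0,0],"fingers":0},{"delta_pos":[-10.4,35.5,0],"rotation":[0.1,0,0],"fingers":0},{"delta_pos":[-10.4,35.5,0],"rotation":[0.2,0,0],"fingers":0},{"delta_pos":[-10.4,35.5,0],"rotation":[0.3,0,0],"fingers":0},{"delta_pos":[-10.4,35.5,0],"rotation":[0.4,0,0],"fingers":0}]';python3 st.py | tee -a states.txt
```

```text
time: 1.48
tool_pos: [0.4101, -0.0883, 0.3711]
eef_rot: [-0.142, 0.99, 0.0, 0.0]
wrist_force: [1.3, -0.3, 0.1]
finger_gap: 1.0
[0.1785116574471056, -0.05379459430634918, -0.18660611819265677, -0.00016599615116228878, -1.4372871657469188, -1.4643144027157726] [0.41011754133724915, -0.0883321476142221, 0.37110125297327345] [-0.14200412241431945, 0.9898660014242785, 9.476990852667581e-05, 0.0003456303139707496]
time: 2.15
tool_pos: [0.4095, 0.2449, 0.3721]
eef_rot: [-0.139, 0.97, -0.198, 0.03]
wrist_force: [2.3, -0.0, -0.0]
finger_gap: 1.0
[1.0600220302145822, 0.1370141283698989, -0.145987913443187, 0.2869394939816389, -1.575353298119829, -2.385658268949828] [0.4094796992210019, 0.2448510339137973, 0.3720610915952279] [-0.13946097529497506, 0.9697374938243158, -0.1981105628409335, 0.030199906158094668]
```

```bash
python3 st.py >> states.txt; cat > kin.py <<'E'
import numpy as np,re,ast
from scipy.optimize import least_squares
from scipy.spatial.transform import Rotation as R
E=lambda ax,a:R.from_euler(ax,a).as_matrix()
LO=np.array([-3.14,-1.21,-1.07,-3.16,-2.99,-3.1]);HI=np.array([3.14,2.06,1.41,2.05,-.16,3.1])
F=np.eye(3)
def fk(q,p):
    h,a2,r4,d5,D,e4,b=p
    A=E('z',q[0]); B=A@E('y',q[1]); C=A@E('y',q[1]-q[2])
    W=C@E('x',-q[3]); G=W@E('y',-q[4]); T=G@E('x',-q[5])
    t=np.array([0,0,h])+B@[0,0,a2]+C@[r4,0,e4]+W@[0,d5,0]+G@[D,0,b]
    # tool: z=last x ; x heading=j1+j6-90deg when down
    Rt=T@np.array([[0,0,1],[-1,0,0],[0,-1,0]],float)
    return t,Rt
def load():
    S=[]
    for l in open('states.txt'):
        l=re.sub(r'np\.float64\(([^)]*)\)',r'\1',l).strip(); l='['+l.replace('] [','],[')+']'
        S.append(ast.literal_eval(l))
    return S
START=([-1.02737206e+00,3.85581511e-01,6.62647676e-03,-5.28881253e-04,-1.19399918e+00,-2.58648010e-01],[ 0.17547913,-0.5992491,0.23020234],[-1.41810814e-01,9.89893160e-01,1.08928226e-03,-1.94905801e-04])
def fit():
    S=[START]+load()
    def f(p):
        return np.concatenate([fk(q,p)[0]-np.array(t) for q,t,o in S]+[1e-3*(np.array(p)-[.2,.5,.5,-.16,.35,0,0])])
    r=least_squares(f,[.2,.5,.5,-.16,.35,0,0]); return r.x,S
def ik(t,Rt,p,q0):
    def f(q):
        a,b=fk(q,p); return np.r_[(a-t)*5,R.from_matrix(Rt.T@b).as_rotvec()]
    r=least_squares(f,np.clip(q0,LO+.01,HI-.01),bounds=(LO,HI)); return r.x,np.abs(r.fun).max()
def tool(psi,th,flip):
    # heading psi (rad), lean th; flip False: tool y=+left-of... tool y=stick y (tool x backward)
    hx=np.array([np.cos(psi),np.sin(psi),0]); z=np.sin(th)*hx-np.cos(th)*np.array([0,0,1]); y=np.array([-hx[1],hx[0],0])
    if flip: y=-y
    return np.c_[np.cross(y,z),y,z]
E
python3 - <<'E'
from kin import *
np.set_printoptions(precision=4,suppress=True)
p,S=fit(); print(p)
for q,t,o in S:
    a,b=fk(q,p); print((a-t)*1000, R.from_matrix(R.from_quat(o).as_matrix().T@b).magnitude())
a=np.radians(-94.1);u=np.array([np.cos(a),np.sin(a),0]);v=np.array([-u[1],u[0],0]);O=np.array([.4805,-.2317,0])+.002*u+.001*v
for th in (30,38,45):
  for flip in(0,1):
    for nm,psi,G in(("tray",np.radians(-102.5),np.array([.4218,.2712,.033])),("start",a,O-.29*u+[0,0,.092]),("mid",a,O-.15*u+[0,0,.092]),("end",a,O+.0*u+[0,0,.092])):
        Rt=tool(psi,np.radians(th),flip); t=G+.019*Rt[:,2]
        best=None
        for s in range(25):
            rng=np.random.default_rng(s); q,e=ik(t,Rt,p,rng.uniform([-1,-.5,-1,-3,-2.8,-3.1],[1.5,1.5,1.2,2,-.3,3.1]))
            if best is None or e<best[1]-1e-4: best=(q,e)
        print(th,flip,nm,best[0],"%.4f"%best[1])
E
```

```text
[ 0.1606  0.5649  0.4218 -0.1598  0.2977  0.     -0.    ]
[-0.      0.0003 -0.0002] 5.3857467924783836e-09
[-0.      0.0001  0.    ] 2.739203461907282e-16
[ 0.0003  0.0002 -0.    ] 1.6260617265891432e-16
[ 0.0001 -0.0001  0.0001] 2.629754470119599e-16
[ 0.0001 -0.0001  0.0001] 2.629754470119599e-16
30 0 tray [ 0.9937  0.6378 -0.3721  0.2021 -1.0652  1.7861] 0.0000
30 0 start [ 0.6217  0.4713 -0.5892  0.5013 -0.9278  2.0595] 0.0000
30 0 mid [ 0.3522  0.4119 -0.7464  0.7051 -0.7799  2.1173] 0.0000
30 0 end [-0.0123  0.3987 -0.8117  0.9823 -0.6436  2.1977] 0.0000
30 1 tray [ 0.9937  0.6378 -0.3721  0.2021 -1.0652 -1.3555] 0.0000
30 1 start [ 0.6217  0.4713 -0.5892  0.5013 -0.9278 -1.0821] 0.0000
30 1 mid [ 0.3522  0.4119 -0.7464  0.7051 -0.7799 -1.0243] 0.0000
30 1 end [-0.0123  0.3987 -0.8117  0.9823 -0.6436 -0.9439] 0.0000
38 0 tray [ 1.0108  0.6994 -0.318   0.2236 -1.1965  1.7612] 0.0000
38 0 start [ 0.6569  0.5199 -0.589   0.5692 -1.0206  1.9715] 0.0000
38 0 mid [ 0.3878  0.4527 -0.7699  0.8098 -0.8664  1.9839] 0.0000
38 0 end [ 0.0017  0.4266 -0.858   1.1624 -0.7329  2.0051] 0.0000
38 1 tray [ 1.0108  0.6994 -0.318   0.2236 -1.1965 -1.3804] 0.0000
38 1 start [ 0.6569  0.5199 -0.589   0.5692 -1.0206 -1.1701] 0.0000
38 1 mid [ 0.3878  0.4527 -0.7699  0.8098 -0.8664 -1.1577] 0.0000
38 1 end [ 0.0017  0.4266 -0.858   1.1624 -0.7329 -1.1365] 0.0000
45 0 tray [ 1.0233  0.7557 -0.2725  0.2391 -1.3077  1.7446] 0.0000
45 0 start [ 0.6836  0.5676 -0.5842  0.614  -1.1054  1.9087] 0.0000
45 0 mid [ 0.4178  0.4962 -0.7811  0.8736 -0.9512  1.8899] 0.0000
45 0 end [ 0.022   0.4621 -0.8837  1.2652 -0.8304  1.8764] 0.0000
45 1 tray [ 1.0233  0.7557 -0.2725  0.2391 -1.3077 -1.397 ] 0.0000
45 1 start [ 0.6836  0.5676 -0.5842  0.614  -1.1054 -1.2329] 0.0000
45 1 mid [ 0.4178  0.4962 -0.7811  0.8736 -0.9512 -1.2517] 0.0000
45 1 end [ 0.022   0.4621 -0.8837  1.2652 -0.8304 -1.2652] 0.0000
```

```bash
cat > plan.py <<'E'
import sys
from kin import *
from bench import bot
def cur():
    s=bot.get_state(); return np.array(s['tool_pos']),R.from_quat(s['eef_rot']).as_matrix()
def rel(t,Rt,c=None):
    ct,cR=c or cur(); return (cR.T@(t-ct))*100, R.from_matrix(cR.T@Rt).as_rotvec()
E
python3 - <<'E'
from h import *
np.set_printoptions(precision=3,suppress=True)
c=cam("top"); d=np.load("pics/top0.npy"); yy,xx=np.mgrid[200:300,90:175]; uv=np.stack([xx.ravel(),yy.ravel()],1); P=depthpts(c,d,uv)
P=P[(d[uv[:,1],uv[:,0]]>.1)]
for y in np.arange(.30,.50,.02):
  print("%.2f"%y,[ "%.3f"%P[(abs(P[:,1]-y)<.01)&(abs(P[:,0]-x)<.01)][:,2].max() if ((abs(P[:,1]-y)<.01)&(abs(P[:,0]-x)<.01)).any() else '-' for x in np.arange(.36,.56,.02)])
from plan import *
p,S=fit(); np.set_printoptions(precision=3,suppress=True)
psi=np.radians(-102.5); th=np.radians(43); Rt=tool(psi,th,0); G=np.array([.4218,.2712,.033]); t=G+.019*Rt[:,2]; pre=t-.12*Rt[:,2]; print(pre,t)
print(rel(pre,Rt)); 
E
```

```text
0.30 ['0.009', '0.009', '0.007', '0.052', '0.008', '0.009', '0.006', '0.013', '0.005', '0.003', '0.003']
0.32 ['0.014', '0.010', '0.008', '0.008', '0.008', '0.008', '0.015', '0.017', '0.005', '0.005', '0.005']
0.34 ['0.017', '0.013', '0.015', '0.014', '0.018', '0.014', '0.014', '0.005', '0.003', '0.004', '0.003']
0.36 ['0.008', '0.006', '0.004', '0.005', '0.005', '0.006', '0.005', '0.005', '0.006', '0.003', '0.004']
0.38 ['0.004', '0.019', '0.017', '0.004', '0.015', '0.022', '0.022', '0.021', '0.023', '0.022', '0.018']
0.40 ['0.018', '0.021', '0.024', '0.020', '0.022', '0.023', '0.023', '0.022', '0.021', '0.023', '0.022']
0.42 ['0.019', '0.023', '0.021', '0.022', '0.022', '0.025', '0.022', '0.022', '0.022', '0.023', '0.025']
0.44 ['0.021', '0.020', '0.020', '0.020', '0.021', '0.021', '0.023', '0.022', '0.025', '0.024', '0.024']
0.46 ['0.005', '0.005', '0.020', '0.018', '0.021', '0.023', '0.022', '0.023', '0.022', '0.023', '0.024']
0.48 ['0.005', '0.005', '0.003', '0.005', '0.021', '0.023', '0.021', '0.023', '0.023', '0.023', '0.024']
[0.437 0.338 0.107] [0.419 0.259 0.019]
(array([-5.168, 17.97 , 21.182]), array([ 0.516, -0.051,  1.964]))
```

```bash
for i in 1 2 3; do python3 -m crank '[{"delta_pos":[0,0,0],"rotation":[0,0,-0.125],"fingers":0},{"delta_pos":[0,0,0],"rotation":[0,0,-0.25],"fingers":0},{"delta_pos":[0,0,0],"rotation":[0,0,-0.375],"fingers":0},{"delta_pos":[0,0,0],"rotation":[0,0,-0.5],"fingers":0},{"delta_pos":[0,0,0],"rotation":[0,0,-0.625],"fingers":0},{"delta_pos":[0,0,0],"rotation":[0,0,-0.75],"fingers":0},{"delta_pos":[0,0,0],"rotation":[0,0,-0.875],"fingers":0},{"delta_pos":[0,0,0],"rotation":[0,0,-1.0],"fingers":0}]'; done; python3 st.py
python3 - <<'E'
from plan import *
np.set_printoptions(precision=3,suppress=True)
psi=np.radians(-102.5); th=np.radians(43); Rt=tool(psi,th,0); G=np.array([.4218,.2712,.033]); t=G+.019*Rt[:,2]; pre=t-.12*Rt[:,2]
print(rel(pre,Rt)); 
E
```

```text
time: 2.82
tool_pos: [0.4103, 0.2429, 0.3706]
eef_rot: [-0.59, 0.783, -0.186, -0.07]
wrist_force: [-0.6, 0.1, 0.3]
finger_gap: 1.002
time: 3.48
tool_pos: [0.4103, 0.2428, 0.3706]
eef_rot: [0.893, -0.404, 0.129, 0.151]
wrist_force: [-0.5, -0.2, 0.5]
finger_gap: 1.005
time: 4.15
tool_pos: [0.4103, 0.2429, 0.3706]
eef_rot: [0.977, 0.073, 0.041, 0.194]
wrist_force: [0.1, -0.5, -0.4]
finger_gap: 1.004
[1.053851268950946, 0.1372491774898976, -0.14693893044285836, 0.28332648313575093, -1.5730613887402958, 0.6259432779173477] [0.41029276091795674, 0.2428643124273021, 0.3706282538971186] [0.97731037841969, 0.07318133328413996, 0.04115403331864801, 0.19446146722043822]
(array([  2.754, -18.582,  21.004]), array([-0.082, -0.459, -1.254]))
```

```bash
python3 -m crank '[{"delta_pos":[0.2,-1.5,1.5],"rotation":[-0.007,-0.042,-0.115],"fingers":0},{"delta_pos":[0.4,-3,3],"rotation":[-0.015,-0.083,-0.228],"fingers":0},{"delta_pos":[0.6,-4.5,4.5],"rotation":[-0.022,-0.125,-0.342],"fingers":0},{"delta_pos":[0.8,-6,6],"rotation":[-0.03,-0.167,-0.456],"fingers":0},{"delta_pos":[1.0,-7.5,7.5],"rotation":[-0.037,-0.208,-0.57],"fingers":0},{"delta_pos":[1.2,-9,9],"rotation":[-0.045,-0.25,-0.684],"fingers":0},{"delta_pos":[1.5,-10.5,10.5],"rotation":[-0.052,-0.29,-0.798],"fingers":0},{"delta_pos":[1.8,-12,12],"rotation":[-0.06,-0.334,-0.912],"fingers":0}]'; 
python3 - <<'E'
from plan import *
np.set_printoptions(precision=3,suppress=True)
psi=np.radians(-102.5); th=np.radians(43); Rt=tool(psi,th,0); G=np.array([.4218,.2712,.033]); t=G+.019*Rt[:,2]; pre=t-.12*Rt[:,2]
print(rel(pre,Rt)); 
E
```

```text
time: 4.82
tool_pos: [0.427, 0.3109, 0.2141]
eef_rot: [0.833, 0.46, -0.204, 0.229]
wrist_force: [0.0, 0.2, 0.5]
finger_gap: 0.998
(array([ 8.246, -2.544,  7.002]), array([-0.025, -0.124, -0.342]))
```

```bash
python3 -m crank '[{"delta_pos":[2,-0.6,1.7],"rotation":[-0.008,-0.04,-0.11],"fingers":0},{"delta_pos":[4,-1.2,3.4],"rotation":[-0.017,-0.08,-0.22],"fingers":0},{"delta_pos":[6,-1.9,5.1],"rotation":[-0.025,-0.124,-0.342],"fingers":0},{"delta_pos":[8.2,-2.5,7],"rotation":[-0.025,-0.124,-0.342],"fingers":0},{"delta_pos":[8.2,-2.5,7],"rotation":[-0.025,-0.124,-0.342],"fingers":0},{"delta_pos":[8.2,-2.5,7],"rotation":[-0.025,-0.124,-0.342],"fingers":0}]'; 
python3 - <<'E'
from plan import *
from h import *
np.set_printoptions(precision=3,suppress=True)
psi=np.radians(-102.5); th=np.radians(43); Rt=tool(psi,th,0); G=np.array([.4218,.2712,.033]); t=G+.019*Rt[:,2]; pre=t-.12*Rt[:,2]
print(rel(pre,Rt),rel(t,Rt)); 
st=bot.get_state()
im,d=imaging.get_image("wrist"); cv2.imwrite("pics/w1.png",im)
c=cam("wrist",st); print(proj(c,[G]))
im,d=imaging.get_image("scene"); cv2.imwrite("pics/s1.png",im)
E
```

```text
time: 5.32
tool_pos: [0.4369, 0.3371, 0.107]
eef_rot: [0.727, 0.58, -0.286, 0.231]
wrist_force: [0.9, -0.3, 1.3]
finger_gap: 0.999
(array([ 0.096, -0.049, -0.078]), array([-0.   ,  0.003, -0.005])) (array([ 0.127, -0.047, 11.922]), array([-0.   ,  0.003, -0.005]))
[[320.006 194.844]]
```

View pics/w1.png

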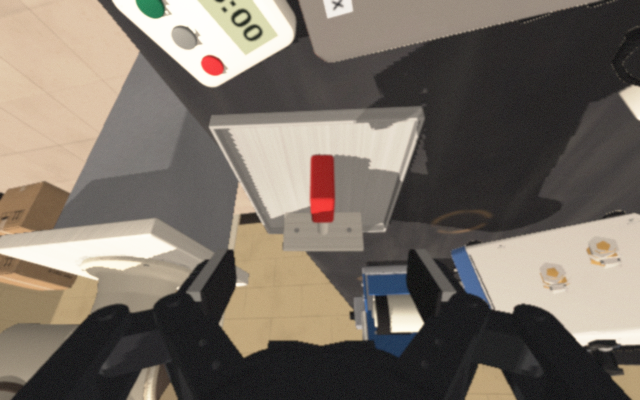

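View pics/s1.png

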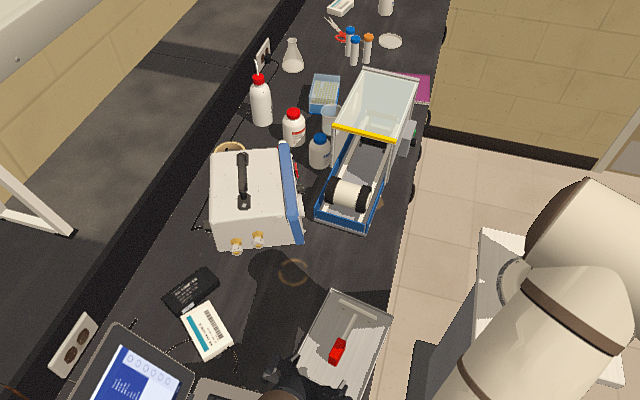

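The wrist view shows the red block upright at u≈322, v 155–220. It is aligned with the fingers and centred, so I'll check the lateral offset quickly and then descend.

```bash
python3 - <<'E'
from h import *
np.set_printoptions(precision=4,suppress=True)
im=cv2.imread("pics/w1.png");hsv=cv2.cvtColor(im,cv2.COLOR_BGR2HSV)
m=((hsv[...,0]<8)|(hsv[...,0]>172))&(hsv[...,1]>150); m[:140]=0; m[235:]=0; m[:,:300]=0;m[:,345:]=0
ys,xs=np.nonzero(m); c=cam("wrist")
for y in(160,170,180,190,196,205,212): 
    r=xs[ys==y]; print(y,r.min(),r.max())
P=plane(c,np.stack([xs,ys],1)[ys<197],.049); print(P.mean(0), cv2.minAreaRect((P[:,:2]*1000).astype(np.float32)))
E
python3 -m crank '[{"delta_pos":[0.1,0,3],"rotation":[0,0,0],"fingers":0},{"delta_pos":[0.1,0,6],"rotation":[0,0,0],"fingers":0},{"delta_pos":[0.1,0,6],"rotation":[0,0,0],"fingers":0}]'
```

```text
160 312 332
170 311 332
180 311 333
190 311 333
196 311 333
205 311 333
212 311 333
[0.4349 0.3189 0.049 ] ((434.9582214355469, 317.49688720703125), (50.46153259277344, 17.205562591552734), 76.74766540527344)
time: 5.67
tool_pos: [0.4262, 0.2941, 0.0633]
eef_rot: [0.728, 0.579, -0.287, 0.229]
wrist_force: [-0.8, -0.5, -0.6]
finger_gap: 0.998
```

```bash
python3 -m crank '[{"delta_pos":[0,0,2.5],"rotation":[0,0,0],"fingers":0},{"delta_pos":[0,0,4.5],"rotation":[0,0,0],"fingers":0},{"delta_pos":[0,0,5.9],"rotation":[0,0,0],"fingers":0},{"delta_pos":[0,0,5.9],"rotation":[0,0,0],"fingers":0}]'
python3 - <<'E'
from plan import *
from h import *
np.set_printoptions(precision=3,suppress=True)
psi=np.radians(-102.5); th=np.radians(43); Rt=tool(psi,th,0); G=np.array([.4218,.2712,.033]); t=G+.019*Rt[:,2]
print(rel(t,Rt)); 
im,d=imaging.get_image("scene"); cv2.imwrite("pics/s2.png",cv2.resize(im[250:400,240:440],None,fx=4,fy=4))
E
```

```text
time: 6.0
tool_pos: [0.4193, 0.2574, 0.0214]
eef_rot: [0.728, 0.58, -0.285, 0.23]
wrist_force: [-0.6, -0.6, 0.0]
finger_gap: 0.997
(array([ 0.233, -0.055,  0.1  ]), array([-0.001, -0.001, -0.007]))
```

View pics/s2.png

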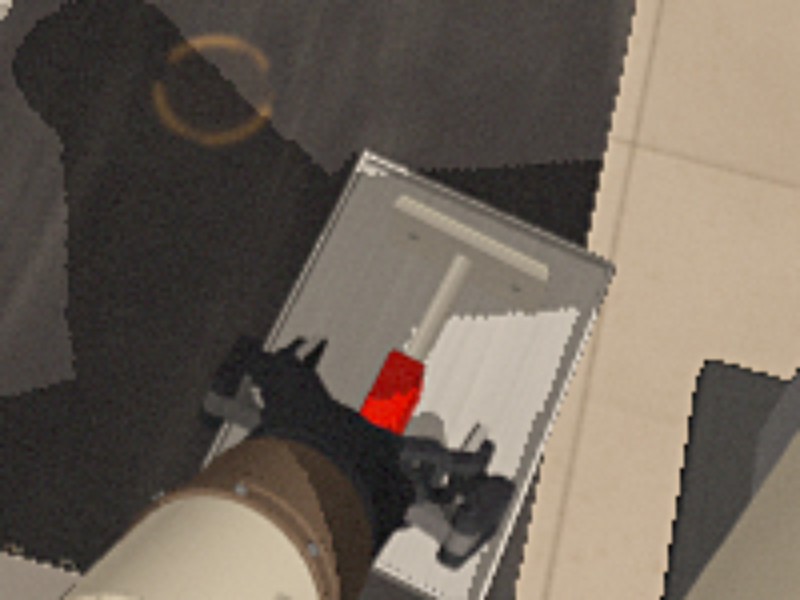

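The fingers straddle the red block at about (395,390) in the crop. I'll close now.

```bash
python3 -m crank '[{"delta_pos":[0.15,0,0.1],"rotation":[0,0,0],"fingers":0},{"delta_pos":[0.15,0,0.1],"rotation":[0,0,0],"fingers":255},{"delta_pos":[0.15,0,0.1],"rotation":[0,0,0],"fingers":255},{"delta_pos":[0.15,0,0.1],"rotation":[0,0,0],"fingers":255},{"delta_pos":[0.15,0,0.1],"rotation":[0,0,0],"fingers":255},{"delta_pos":[0.15,0,0.1],"rotation":[0,0,0],"fingers":255},{"delta_pos":[0.15,0,0.1],"rotation":[0,0,0],"fingers":255},{"delta_pos":[0.15,0,0.1],"rotation":[0,0,0],"fingers":255}]' 70; python3 -m crank '[{"delta_pos":[0,0,0],"rotation":[0,0,0],"fingers":255},{"delta_pos":[0,0,0],"rotation":[0,0,0],"fingers":255},{"delta_pos":[0,0,0],"rotation":[0,0,0],"fingers":255}]'
python3 - <<'E'
from plan import *
np.set_printoptions(precision=3,suppress=True)
t,Rt=cur(); print(t,Rt); print(rel(t+[0,0,.04],Rt))
E
```

```text
time: 6.72
tool_pos: [0.4202, 0.26, 0.019]
eef_rot: [0.727, 0.581, -0.284, 0.23]
wrist_force: [0.3, 0.3, 2.3]
finger_gap: 0.227
time: 6.97
tool_pos: [0.4202, 0.26, 0.0189]
eef_rot: [0.727, 0.581, -0.284, 0.23]
wrist_force: [0.5, 0.8, 2.5]
finger_gap: 0.228
[0.42  0.26  0.019] [[ 0.164  0.976 -0.146]
 [ 0.714 -0.22  -0.664]
 [-0.68   0.005 -0.733]]
(array([-2.721,  0.018, -2.932]), array([0., 0., 0.]))
```

```bash
python3 -m crank '[{"delta_pos":[-2.7,0,-2.9],"rotation":[0,0,0],"fingers":255},{"delta_pos":[-5.4,0,-5.8],"rotation":[0,0,0],"fingers":255},{"delta_pos":[-7.5,0,-8.1],"rotation":[0,0,0],"fingers":255},{"delta_pos":[-7.5,0,-8.1],"rotation":[0,0,0],"fingers":255},{"delta_pos":[-7.5,0,-8.1],"rotation":[0,0,0],"fingers":255}]'
python3 - <<'E'
from h import *
from plan import *
np.set_printoptions(precision=4,suppress=True)
c=cam("top"); d=np.load("pics/top0.npy"); yy,xx=np.mgrid[100:240,225:360]; uv=np.stack([xx.ravel(),yy.ravel()],1); P=depthpts(c,d,uv)
for y in np.arange(-.1,.25,.05):
    k=P[(abs(P[:,1]-y)<.02)&(P[:,2]>.08)&(P[:,2]<.4)&(P[:,0]>.56)]; print("%.2f"%y,k[:,0].min() if len(k) else None,k[:,2].max() if len(k) else None)
t,Rt=cur(); G=t-.019*Rt[:,2]; print("grasp",G)
for n in("top","scene"):
    c=cam(n); im,d=imaging.get_image(n); cv2.imwrite(f"pics/{n}3.png",im); np.save(f"pics/{n}3.npy",d)
    hx=np.array([Rt[0,2],Rt[1,2],0]);hx/=np.linalg.norm(hx)
    print(n,proj(c,[G,G+.1*hx,G+.1*hx+[0,0,.016]]))
E
```

```text
time: 7.38
tool_pos: [0.4199, 0.2608, 0.1298]
eef_rot: [0.728, 0.581, -0.282, 0.229]
wrist_force: [-0.3, -0.2, -1.6]
finger_gap: 0.228
-0.10 0.6053655355204818 0.15081505610036117
-0.05 0.5922083638073851 0.17891668329064092
0.00 0.5754322734508944 0.1781019703211678
0.05 0.5716235568763093 0.17475618911356194
0.10 0.6397532218185175 0.14141109763265947
0.15 None None
0.20 None None
grasp [0.4226 0.2734 0.1437]
top [[164.0689 267.4841]
 [204.0787 277.3906]
 [202.4677 277.6057]]
scene [[339.2155 329.8379]
 [362.4648 286.4297]
 [363.238  282.4825]]
```

```bash
python3 - <<'E'
from h import *
from plan import *
np.set_printoptions(precision=4,suppress=True)
t,Rt=cur(); G=t-.019*Rt[:,2]; hx=np.array([Rt[0,2],Rt[1,2],0]);hx/=np.linalg.norm(hx); hy=np.array([-hx[1],hx[0],0])
for n,box in(("top",(155,240,240,310)),("scene",(300,240,420,360))):
    c=cam(n); d=np.load(f"pics/{n}3.npy"); yy,xx=np.mgrid[box[1]:box[3],box[0]:box[2]]; uv=np.stack([xx.ravel(),yy.ravel()],1)
    uv=uv[d[uv[:,1],uv[:,0]]>.1]; P=depthpts(c,d,uv)-G; L=np.c_[P@hx,P@hy,P[:,2]]
    B=L[(L[:,0]>.075)&(L[:,0]<.12)&(L[:,2]>0)&(L[:,2]<.04)]; 
    print(n,len(B),B.mean(0),B.min(0),B.max(0)); print(cv2.minAreaRect((B[:,:2]*1000).astype(np.float32)))
    # height at each side
    for s in(-1,1): q=B[(B[:,1]*s>.03)]; print(len(q), np.median(q,0))
im=cv2.imread("pics/top3.png"); cv2.imwrite("pics/t3c.png",cv2.resize(im[200:320,100:260],None,fx=5,fy=5))
E
```

```text
top 220 [ 0.0949 -0.0011  0.0138] [ 0.0757 -0.0454  0.0001] [0.0997 0.043  0.0219]
((87.63523864746094, -1.2335243225097656), (23.788854598999023, 88.4045181274414), 0.28860577940940857)
38 [ 0.0952 -0.0373  0.0157]
32 [0.0956 0.0365 0.0149]
scene 369 [ 0.0939 -0.0014  0.0119] [ 0.0874 -0.0455  0.    ] [0.102  0.0443 0.021 ]
((94.83202362060547, -0.5143280029296875), (14.568097114562988, 89.7410659790039), 2.2999050617218018)
66 [ 0.0929 -0.0379  0.0134]
58 [0.0921 0.0371 0.0142]
```

View pics/t3c.png

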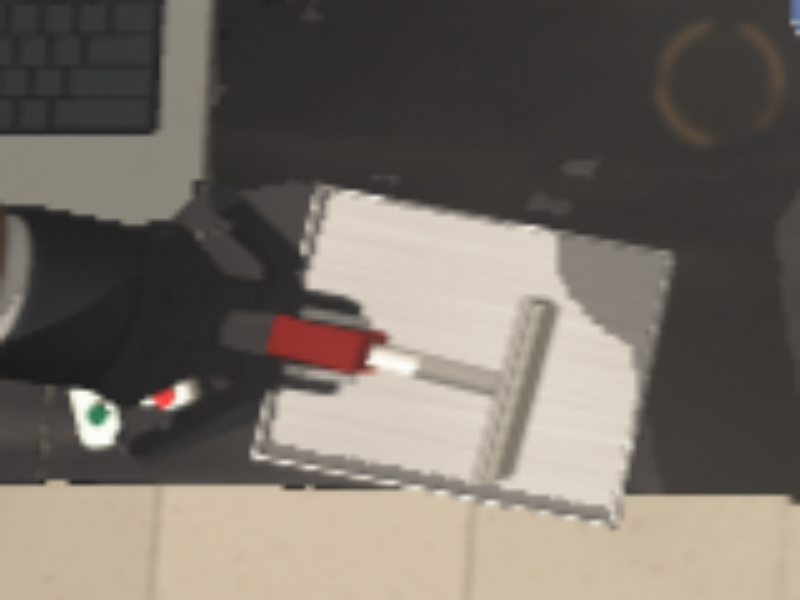

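The blade face sits about 100 mm ahead of the grasp, square, level and centred. Next is the move to behind the jar.

```bash
cat >> plan.py <<'E'
A=np.radians(-94.1);u=np.array([np.cos(A),np.sin(A),0]);v=np.array([-u[1],u[0],0]);O=np.array([.4805,-.2317,0])+.002*u+.001*v
def grip(mx,z,my=0,psi=A,th=np.radians(42.9)):
    Rt=tool(psi,th,0); return O+mx*u+my*v+np.array([0,0,z])+.019*Rt[:,2],Rt
def where():
    t,Rt=cur(); g=t-.019*Rt[:,2]-O; s=bot.get_state()
    hd=np.degrees(np.arctan2(Rt[1,2],Rt[0,2])+0-A); f=s['wrist_force']
    print("t %.2f grip mill x %.1f y %.1f z %.1f  face x %.1f yawerr %.2f lean %.2f level %.2f| F x %.2f y %.2f z %.2f"%(s['time'],g@u*1000,g@v*1000,g[2]*1000,g@u*1000+100,hd,np.degrees(np.arccos(-Rt[2,2])),np.degrees(Rt[2,1]),f@u,f@v,f[2]))
E
python3 - <<'E'
from plan import *
np.set_printoptions(precision=3,suppress=True)
p,S=fit()
where(); t,Rt=grip(-.305,.135); print(t,rel(t,Rt))
E
```

```text
t 7.48 grip mill x -500.4 y -95.6 z 141.8  face x -400.4 yawerr -8.48 lean 42.92 level 0.17| F x -0.07 y -0.41 z -2.67
[0.502 0.058 0.121] (array([-12.587,  12.578,  12.69 ]), array([-0.101,  0.001, -0.113]))
```

```bash
python3 -m crank '[{"delta_pos":[-1.6,1.6,1.6],"rotation":[-0.013,0,-0.014],"fingers":255},{"delta_pos":[-3.6,3.6,3.6],"rotation":[-0.029,0,-0.032],"fingers":255},{"delta_pos":[-5.6,5.6,5.6],"rotation":[-0.045,0,-0.05],"fingers":255},{"delta_pos":[-7.6,7.6,7.7],"rotation":[-0.061,0,-0.068],"fingers":255},{"delta_pos":[-9.6,9.6,9.7],"rotation":[-0.077,0,-0.086],"fingers":255},{"delta_pos":[-11.4,11.4,11.5],"rotation":[-0.091,0,-0.102],"fingers":255},{"delta_pos":[-12.6,12.6,12.7],"rotation":[-0.101,0.001,-0.113],"fingers":255},{"delta_pos":[-12.6,12.6,12.7],"rotation":[-0.101,0.001,-0.113],"fingers":255}]'
python3 - <<'E'
from plan import *
from h import *
np.set_printoptions(precision=3,suppress=True)
where(); t,Rt=grip(-.293,.095); print(rel(t,Rt))
for n in("top","scene"):
    im,d=imaging.get_image(n); cv2.imwrite(f"pics/{n}4.png",im); np.save(f"pics/{n}4.npy",d)
    cv2.imwrite(f"pics/{n}4c.png",cv2.resize(im[100:300,230:430] if n=="scene" else im[150:310,180:400],None,fx=3.5,fy=3))
E
```

```text
time: 8.15
tool_pos: [0.5013, 0.0532, 0.1204]
eef_rot: [0.682, 0.633, -0.271, 0.248]
wrist_force: [-0.3, 0.4, -2.1]
finger_gap: 0.227
t 8.15 grip mill x -300.7 y -0.6 z 134.3  face x -200.7 yawerr -0.47 lean 43.09 level -0.23| F x -0.42 y -0.35 z -2.12
(array([2.129, 0.086, 3.391]), array([-0.006,  0.003, -0.   ]))
```

View pics/top4c.png

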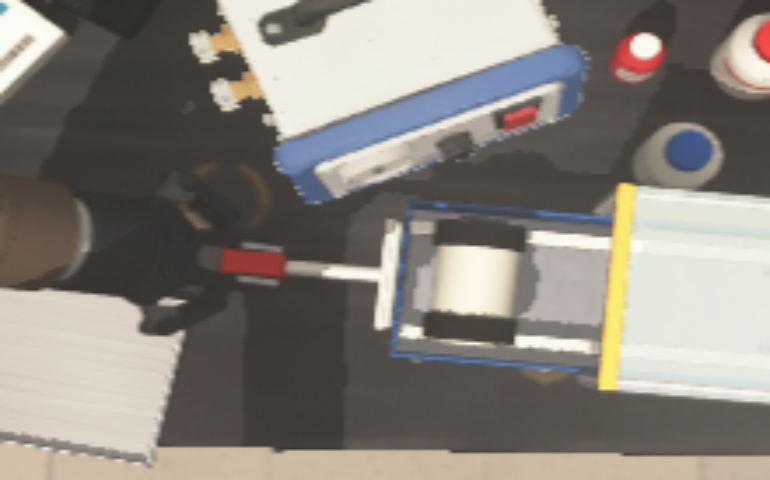

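View pics/scene4c.png

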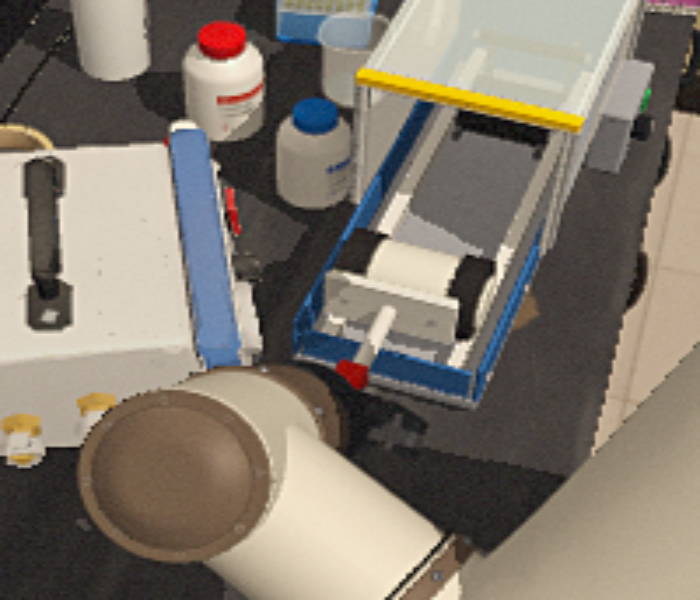

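The blade hangs over the front lip behind the jar. One worry is the gripper's far knuckle, at crop (185,175), against the instrument box corner at (310,200), so I'll check that in 3D.

```bash
python3 - <<'E'
from plan import *
from h import *
np.set_printoptions(precision=3,suppress=True)
# gripper points
for n,box in(("top",(180,190,265,280)),):
    c=cam(n); d=np.load(f"pics/{n}4.npy"); yy,xx=np.mgrid[box[1]:box[3],box[0]:box[2]]; uv=np.stack([xx.ravel(),yy.ravel()],1); P=depthpts(c,d,uv)
    M=np.c_[(P-O)@u,(P-O)@v,P[:,2]]
    g=M[(M[:,2]>.06)&(M[:,2]<.8)]
    for z in np.arange(.06,.40,.03):
        k=g[(g[:,2]>=z)&(g[:,2]<z+.03)]
        if len(k): i=k[:,1].argmax(); print("grip z%.2f n%d ymax %.3f (x %.3f) xrange %.3f %.3f"%(z,len(k),k[i,1],k[i,0],k[:,0].min(),k[:,0].max()))
d=np.load("pics/top0.npy"); c=cam("top"); yy,xx=np.mgrid[100:240,225:360]; uv=np.stack([xx.ravel(),yy.ravel()],1); P=depthpts(c,d,uv); M=np.c_[(P-O)@u,(P-O)@v,P[:,2]]
for x in np.arange(-.36,-.05,.03):
    k=M[(abs(M[:,0]-x)<.015)&(M[:,2]>.03)&(M[:,2]<.4)&(M[:,1]>.072)]; 
    if len(k): print("box x%.2f ymin %.3f z there %.3f"%(x,k[:,1].min(),k[k[:,1].argmin(),2]), "low", k[k[:,2]<.12][:,1].min() if (k[:,2]<.12).any() else None)
E
```

```text
grip z0.06 n2 ymax 0.072 (x -0.283) xrange -0.284 -0.283
grip z0.09 n12 ymax 0.120 (x -0.306) xrange -0.308 -0.279
grip z0.12 n298 ymax 0.119 (x -0.283) xrange -0.335 -0.270
grip z0.15 n399 ymax 0.051 (x -0.329) xrange -0.349 -0.280
grip z0.18 n679 ymax 0.062 (x -0.342) xrange -0.373 -0.322
grip z0.21 n159 ymax 0.037 (x -0.357) xrange -0.408 -0.345
grip z0.24 n579 ymax 0.038 (x -0.417) xrange -0.427 -0.351
grip z0.27 n466 ymax 0.039 (x -0.426) xrange -0.436 -0.375
grip z0.30 n319 ymax 0.034 (x -0.432) xrange -0.433 -0.401
box x-0.36 ymin 0.134 z there 0.081 low 0.13399370945386244
box x-0.33 ymin 0.135 z there 0.080 low 0.13468510743043496
box x-0.30 ymin 0.075 z there 0.121 low 0.11992189596940489
box x-0.27 ymin 0.072 z there 0.037 low 0.072026295559858
box x-0.24 ymin 0.073 z there 0.039 low 0.07281765569165714
box x-0.21 ymin 0.083 z there 0.066 low 0.08330744420166009
box x-0.18 ymin 0.105 z there 0.078 low 0.1054208069693393
box x-0.15 ymin 0.110 z there 0.070 low 0.11046256497218913
box x-0.12 ymin 0.137 z there 0.076 low 0.13697285157701178
box x-0.09 ymin 0.155 z there 0.041 low 0.15507853583962206
box x-0.06 ymin 0.072 z there 0.138 low 0.07575694898486995
```

```bash
python3 - <<'E'
from plan import *
from h import *
np.set_printoptions(precision=3,suppress=True)
for n,bx in(("top",(225,100,360,240)),("scene",(200,130,312,260))):
    d=np.load(f"pics/{n}0.npy"); c=cam(n); yy,xx=np.mgrid[bx[1]:bx[3],bx[0]:bx[2]]; uv=np.stack([xx.ravel(),yy.ravel()],1); P=depthpts(c,d,uv); M=np.c_[(P-O)@u,(P-O)@v,P[:,2]]
    for x in np.arange(-.32,-.10,.02):
        k=M[(abs(M[:,0]-x)<.01)&(M[:,2]>.02)&(M[:,2]<.3)&(M[:,1]>.068)]
        if len(k): 
            s=k[np.argsort(k[:,1])][:5]; print(n,"%.2f"%x,len(k),[(round(a[1],3),round(a[2],3)) for a in s], "z>.12 p3 %.3f"%np.percentile(k[k[:,2]>.1][:,1],3) if (k[:,2]>.1).sum()>3 else '')
E
```

```text
top -0.32 391 [(np.float64(0.145), np.float64(0.134)), (np.float64(0.147), np.float64(0.081)), (np.float64(0.148), np.float64(0.134)), (np.float64(0.149), np.float64(0.074)), (np.float64(0.15), np.float64(0.08))] z>.12 p3 0.156
top -0.30 524 [(np.float64(0.079), np.float64(0.129)), (np.float64(0.081), np.float64(0.129)), (np.float64(0.083), np.float64(0.131)), (np.float64(0.084), np.float64(0.125)), (np.float64(0.086), np.float64(0.131))] z>.12 p3 0.096
top -0.28 720 [(np.float64(0.068), np.float64(0.056)), (np.float64(0.069), np.float64(0.036)), (np.float64(0.069), np.float64(0.049)), (np.float64(0.069), np.float64(0.031)), (np.float64(0.07), np.float64(0.066))] z>.12 p3 0.079
top -0.26 764 [(np.float64(0.068), np.float64(0.02)), (np.float64(0.07), np.float64(0.037)), (np.float64(0.07), np.float64(0.028)), (np.float64(0.07), np.float64(0.039)), (np.float64(0.071), np.float64(0.023))] z>.12 p3 0.086
top -0.24 769 [(np.float64(0.077), np.float64(0.08)), (np.float64(0.077), np.float64(0.08)), (np.float64(0.078), np.float64(0.091)), (np.float64(0.078), np.float64(0.026)), (np.float64(0.
[... 3257 characters left out ...]
 p3 0.132
scene -0.16 419 [(np.float64(0.106), np.float64(0.07)), (np.float64(0.108), np.float64(0.087)), (np.float64(0.109), np.float64(0.089)), (np.float64(0.11), np.float64(0.089)), (np.float64(0.111), np.float64(0.086))] z>.12 p3 0.140
scene -0.14 319 [(np.float64(0.137), np.float64(0.079)), (np.float64(0.139), np.float64(0.091)), (np.float64(0.139), np.float64(0.087)), (np.float64(0.139), np.float64(0.097)), (np.float64(0.14), np.float64(0.092))] z>.12 p3 0.145
scene -0.12 260 [(np.float64(0.138), np.float64(0.08)), (np.float64(0.139), np.float64(0.08)), (np.float64(0.141), np.float64(0.098)), (np.float64(0.143), np.float64(0.098)), (np.float64(0.144), np.float64(0.106))] z>.12 p3 0.148
```

Box is at mill y ≥ 0.077 above z 0.1, and the knuckle reaches 0.062, so the clearance is about 15 mm. I'll bias 3 mm away from it and descend.

```bash
python3 -m crank '[{"delta_pos":[0.7,-0.1,1.1],"rotation":[-0.003,0,0],"fingers":255},{"delta_pos":[1.4,-0.2,2.2],"rotation":[-0.006,0.003,0],"fingers":255},{"delta_pos":[2.1,-0.2,3.4],"rotation":[-0.006,0.003,0],"fingers":255},{"delta_pos":[2.1,-0.2,3.4],"rotation":[-0.006,0.003,0],"fingers":255},{"delta_pos":[2.1,-0.2,3.4],"rotation":[-0.006,0.003,0],"fingers":255},{"delta_pos":[2.1,-0.2,3.4],"rotation":[-0.006,0.003,0],"fingers":255}]'
python3 - <<'E'
from plan import *
np.set_printoptions(precision=3,suppress=True)
where(); c=cur(); t,Rt=grip(-.275,.095,-.003); print(rel(t,Rt)); print(c[1].T@u, c[1].T@v,c[1].T@[0,0,1])
E
```

```text
time: 8.75
tool_pos: [0.5013, 0.0515, 0.0832]
eef_rot: [0.68, 0.636, -0.263, 0.251]
wrist_force: [0.6, -0.4, -0.8]
finger_gap: 0.225
t 8.75 grip mill x -298.8 y -0.7 z 97.2  face x -198.8 yawerr 0.77 lean 42.67 level 0.35| F x 0.35 y 0.63 z -0.82
(array([-1.611, -0.262,  1.769]), array([ 0.009, -0.004,  0.001]))
[-0.735 -0.007  0.678] [-0.001  1.     0.009] [-0.678  0.006 -0.735]
```

```bash
python3 -m crank '[{"delta_pos":[-0.37,-0.1,0.34],"rotation":[0,0,0],"fingers":255},{"delta_pos":[-0.74,-0.2,0.68],"rotation":[0,0,0],"fingers":255},{"delta_pos":[-1.1,-0.2,1.02],"rotation":[0,0,0],"fingers":255},{"delta_pos":[-1.47,-0.2,1.36],"rotation":[0,0,0],"fingers":255},{"delta_pos":[-1.84,-0.2,1.7],"rotation":[0,0,0],"fingers":255},{"delta_pos":[-2.2,-0.2,2.04],"rotation":[0,0,0],"fingers":255},{"delta_pos":[-2.57,-0.2,2.37],"rotation":[0,0,0],"fingers":255},{"delta_pos":[-2.94,-0.2,2.71],"rotation":[0,0,0],"fingers":255}]'
python3 - <<'E'
from plan import *
from h import *
where()
for n in("scene","top"):
    im,d=imaging.get_image(n); cv2.imwrite(f"pics/{n}5c.png",cv2.resize(im[100:250,270:430] if n=="scene" else im[190:300,220:400],None,fx=4,fy=4)); np.save(f"pics/{n}5.npy",d); cv2.imwrite(f"pics/{n}5.png",im)
where()
E
```

```text
time: 9.42
tool_pos: [0.4961, 0.01, 0.0831]
eef_rot: [0.681, 0.636, -0.264, 0.251]
wrist_force: [0.3, 0.3, -2.1]
finger_gap: 0.226
t 9.42 grip mill x -257.1 y -2.8 z 97.1  face x -157.1 yawerr 0.66 lean 42.68 level 0.33| F x -0.29 y 0.29 z -2.05
t 9.52 grip mill x -256.6 y -3.3 z 97.1  face x -156.6 yawerr 0.56 lean 42.70 level 0.30| F x 0.29 y -0.21 z -2.25
```

View pics/top5c.png

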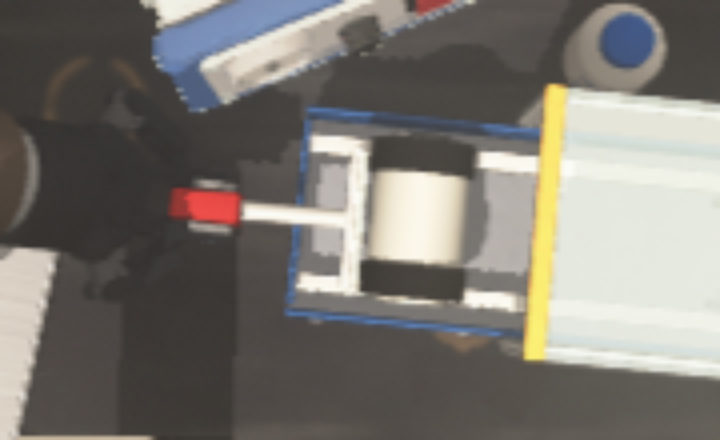

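View pics/scene5c.png

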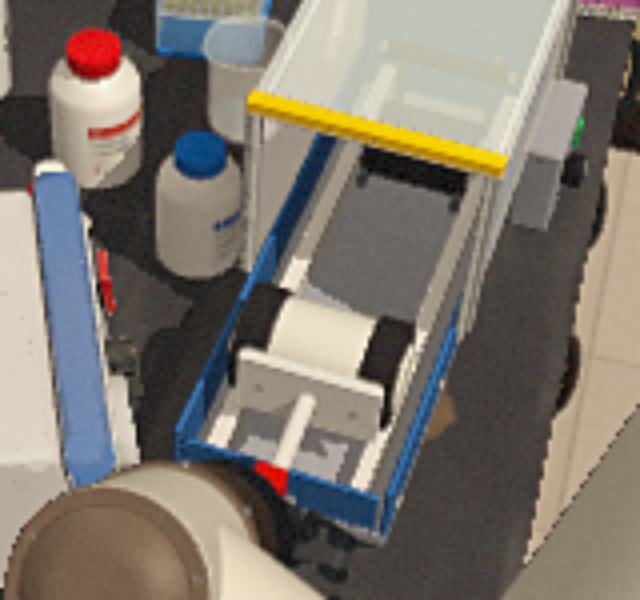

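The jar is ahead of the blade and square, and contact forces are small. Continuing.

```bash
python3 -m crank '[{"delta_pos":[-0.4,0,0.45],"rotation":[0.003,0,0.003],"fingers":255},{"delta_pos":[-0.75,0,0.95],"rotation":[0.007,0,0.008],"fingers":255},{"delta_pos":[-1.15,0,1.4],"rotation":[0.007,0,0.008],"fingers":255},{"delta_pos":[-1.56,0,1.85],"rotation":[0.007,0,0.008],"fingers":255},{"delta_pos":[-2,0,2.25],"rotation":[0.007,0,0.008],"fingers":255},{"delta_pos":[-2.44,0,2.66],"rotation":[0.007,0,0.008],"fingers":255},{"delta_pos":[-2.88,0,3.06],"rotation":[0.007,0,0.008],"fingers":255},{"delta_pos":[-3.33,0,3.47],"rotation":[0.007,0,0.008],"fingers":255}]'
python3 -c "
from plan import *
where()"
python3 -m crank '[{"delta_pos":[-0.44,0,0.41],"rotation":[0,0,0],"fingers":255},{"delta_pos":[-0.88,0,0.81],"rotation":[0,0,0],"fingers":255},{"delta_pos":[-1.32,0,1.22],"rotation":[0,0,0],"fingers":255},{"delta_pos":[-1.76,0,1.63],"rotation":[0,0,0],"fingers":255},{"delta_pos":[-2.2,0,2.03],"rotation":[0,0,0],"fingers":255},{"delta_pos":[-2.65,0,2.44],"rotation":[0,0,0],"fingers":255},{"delta_pos":[-3.09,0,2.85],"rotation":[0,0,0],"fingers":255},{"delta_pos":[-3.53,0,3.25],"rotation":[0,0,0],"fingers":255}]'
python3 - <<'E'
from plan import *
from h import *
where()
for n in("scene","top"):
    im,d=imaging.get_image(n); cv2.imwrite(f"pics/{n}6c.png",cv2.resize(im[60:210,290:450] if n=="scene" else im[190:300,260:440],None,fx=4,fy=4)); np.save(f"pics/{n}6.npy",d); cv2.imwrite(f"pics/{n}6.png",im)
where()
E
```

```text
time: 10.18
tool_pos: [0.493, -0.0379, 0.0802]
eef_rot: [0.684, 0.632, -0.265, 0.249]
wrist_force: [-0.7, -0.6, -1.7]
finger_gap: 0.225
t 10.18 grip mill x -209.1 y -2.4 z 94.2  face x -109.1 yawerr 0.08 lean 42.67 level 0.35| F x 0.66 y -0.64 z -1.69
time: 10.85
tool_pos: [0.4892, -0.0857, 0.0802]
eef_rot: [0.684, 0.632, -0.265, 0.249]
wrist_force: [-0.4, 0.5, -1.0]
finger_gap: 0.224
t 10.85 grip mill x -161.1 y -2.7 z 94.1  face x -61.1 yawerr 0.08 lean 42.67 level 0.35| F x -0.47 y -0.46 z -1.05
t 10.95 grip mill x -160.6 y -3.3 z 94.1  face x -60.6 yawerr -0.05 lean 42.70 level 0.31| F x 0.64 y 0.75 z -1.65
```

View pics/top6c.png

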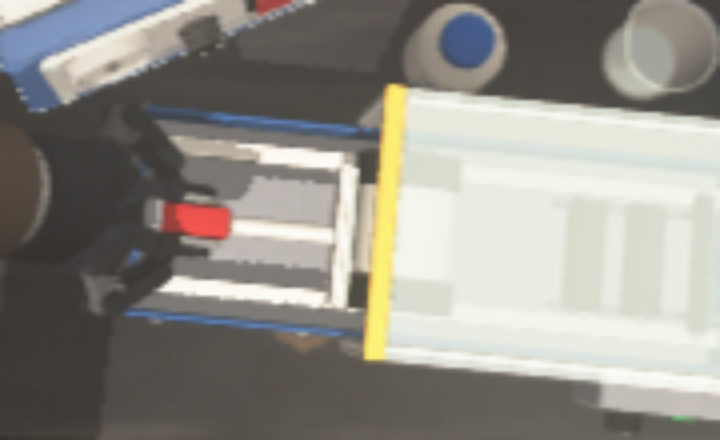

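View pics/scene6c.png

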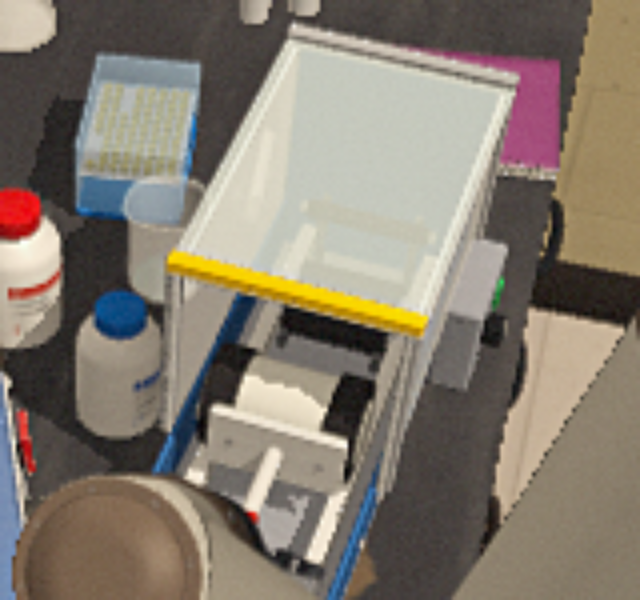

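The jar is under the hood at about x -26, with the blade behind it and square. I'll go on to face ≈ -13, then slower, watching the force.

```bash
python3 -m crank '[{"delta_pos":[-0.44,0,0.41],"rotation":[0,0,0],"fingers":255},{"delta_pos":[-0.88,0,0.81],"rotation":[0,0,0],"fingers":255},{"delta_pos":[-1.32,0,1.22],"rotation":[0,0,0],"fingers":255},{"delta_pos":[-1.76,0,1.63],"rotation":[0,0,0],"fingers":255},{"delta_pos":[-2.2,0,2.03],"rotation":[0,0,0],"fingers":255},{"delta_pos":[-2.65,0,2.44],"rotation":[0,0,0],"fingers":255},{"delta_pos":[-3.0,0,2.76],"rotation":[0,0,0],"fingers":255},{"delta_pos":[-3.2,0,2.95],"rotation":[0,0,0],"fingers":255}]'
python3 -c "
from plan import *
where()"
python3 -m crank '[{"delta_pos":[-0.22,0,0.2],"rotation":[0,0,0],"fingers":255},{"delta_pos":[-0.44,0,0.41],"rotation":[0,0,0],"fingers":255},{"delta_pos":[-0.66,0,0.61],"rotation":[0,0,0],"fingers":255},{"delta_pos":[-0.88,0,0.81],"rotation":[0,0,0],"fingers":255},{"delta_pos":[-1.1,0,1.02],"rotation":[0,0,0],"fingers":255},{"delta_pos":[-1.32,0,1.22],"rotation":[0,0,0],"fingers":255},{"delta_pos":[-1.54,0,1.42],"rotation":[0,0,0],"fingers":255},{"delta_pos":[-1.76,0,1.63],"rotation":[0,0,0],"fingers":255}]'
python3 - <<'E'
from plan import *
from h import *
where()
for n in("scene","top"):
    im,d=imaging.get_image(n); cv2.imwrite(f"pics/{n}7c.png",cv2.resize(im[60:210,290:450] if n=="scene" else im[190:300,260:440],None,fx=4,fy=4)); cv2.imwrite(f"pics/{n}7.png",im)
where()
E
```

```text
time: 11.62
tool_pos: [0.4856, -0.1294, 0.0802]
eef_rot: [0.684, 0.632, -0.265, 0.249]
wrist_force: [-0.7, 1.0, -1.5]
finger_gap: 0.227
t 11.62 grip mill x -117.3 y -3.3 z 94.1  face x -17.3 yawerr 0.00 lean 42.68 level 0.33| F x -0.95 y -0.80 z -1.47
time: 12.28
tool_pos: [0.4842, -0.1526, 0.0801]
eef_rot: [0.684, 0.632, -0.265, 0.249]
wrist_force: [0.6, 0.4, -0.5]
finger_gap: 0.229
t 12.28 grip mill x -94.0 y -3.0 z 94.1  face x 6.0 yawerr 0.10 lean 42.67 level 0.36| F x -0.41 y 0.62 z -0.50
t 12.38 grip mill x -93.7 y -3.3 z 94.1  face x 6.3 yawerr 0.02 lean 42.68 level 0.34| F x 0.43 y 0.21 z -1.42
```

View pics/top7c.png

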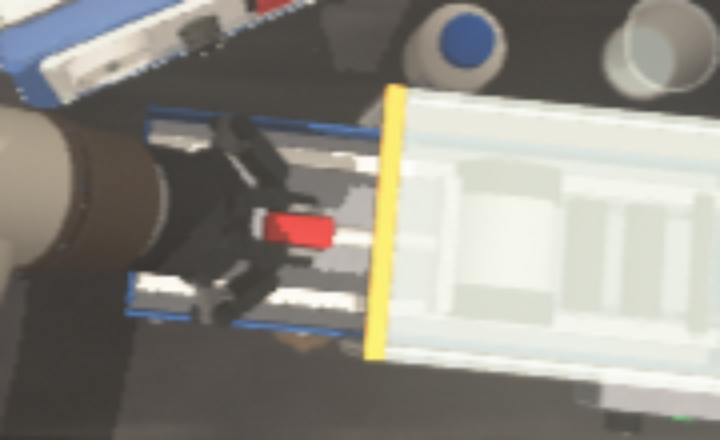

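View pics/scene7c.png

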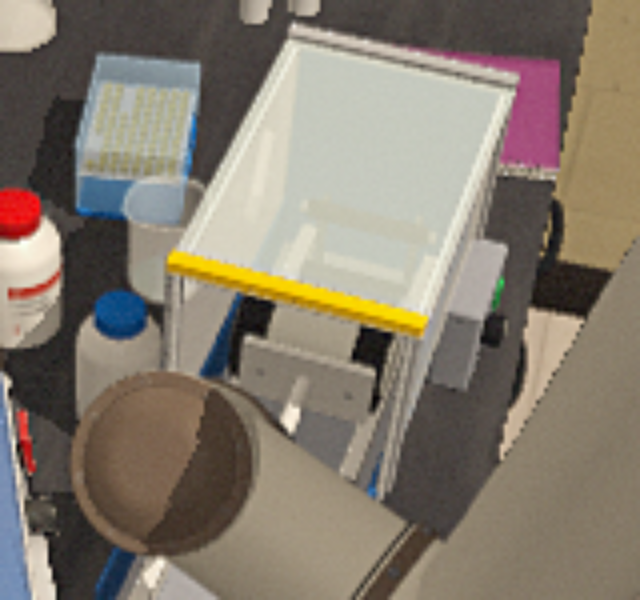

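```bash
python3 -m crank '[{"delta_pos":[-0.22,0,0.2],"rotation":[0,0,0],"fingers":255},{"delta_pos":[-0.44,0,0.41],"rotation":[0,0,0],"fingers":255},{"delta_pos":[-0.66,0,0.61],"rotation":[0,0,0],"fingers":255},{"delta_pos":[-0.88,0,0.81],"rotation":[0,0,0],"fingers":255},{"delta_pos":[-1.1,0,1.02],"rotation":[0,0,0],"fingers":255},{"delta_pos":[-1.32,0,1.22],"rotation":[0,0,0],"fingers":255},{"delta_pos":[-1.54,0,1.42],"rotation":[0,0,0],"fingers":255},{"delta_pos":[-1.76,0,1.63],"rotation":[0,0,0],"fingers":255}]'
python3 -c "
from plan import *
where()"
python3 -m crank '[{"delta_pos":[-0.15,0,0.14],"rotation":[0,0,0],"fingers":255},{"delta_pos":[-0.29,0,0.27],"rotation":[0,0,0],"fingers":255},{"delta_pos":[-0.44,0,0.41],"rotation":[0,0,0],"fingers":255},{"delta_pos":[-0.59,0,0.54],"rotation":[0,0,0],"fingers":255}]'
python3 - <<'E'
from plan import *
from h import *
where()
for n in("scene","top"):
    im,d=imaging.get_image(n); cv2.imwrite(f"pics/{n}8c.png",cv2.resize(im[60:210,290:450] if n=="scene" else im[190:300,260:440],None,fx=4,fy=4)); cv2.imwrite(f"pics/{n}8.png",im)
where()
E
```

```text
time: 13.05
tool_pos: [0.4823, -0.1766, 0.08]
eef_rot: [0.684, 0.632, -0.265, 0.249]
wrist_force: [0.1, -0.0, -1.4]
finger_gap: 0.227
t 13.05 grip mill x -69.9 y -3.2 z 94.0  face x 30.1 yawerr 0.07 lean 42.67 level 0.35| F x 0.03 y 0.09 z -1.37
time: 13.38
tool_pos: [0.4818, -0.1844, 0.0801]
eef_rot: [0.684, 0.632, -0.265, 0.249]
wrist_force: [-0.2, 1.0, -0.9]
finger_gap: 0.226
t 13.38 grip mill x -62.1 y -3.2 z 94.1  face x 37.9 yawerr 0.09 lean 42.67 level 0.35| F x -1.01 y -0.26 z -0.92
t 13.48 grip mill x -61.9 y -3.3 z 94.0  face x 38.1 yawerr 0.05 lean 42.67 level 0.34| F x -0.36 y 0.29 z -1.25
```

View pics/top8c.png

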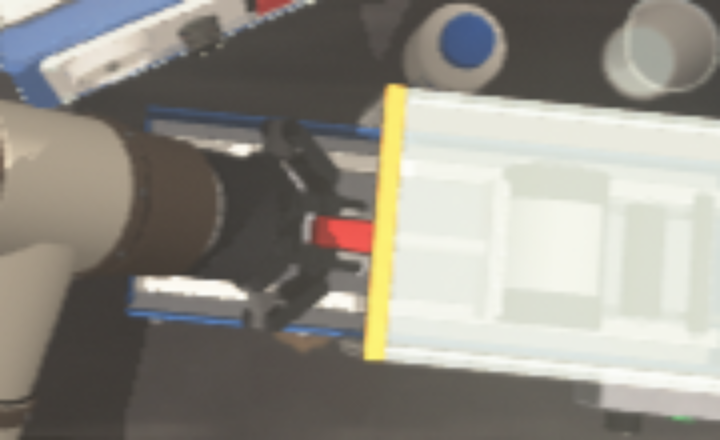

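The jar is about to touch the front roller (jar at crop x≈555, roller at 583). I'll creep at 24 mm/s with force checks.

```bash
python3 -m crank '[{"delta_pos":[-0.15,0,0.14],"rotation":[0,0,0],"fingers":255},{"delta_pos":[-0.29,0,0.27],"rotation":[0,0,0],"fingers":255},{"delta_pos":[-0.44,0,0.41],"rotation":[0,0,0],"fingers":255},{"delta_pos":[-0.59,0,0.54],"rotation":[0,0,0],"fingers":255}]' >/dev/null; python3 -c "
from plan import *
where()"
python3 -m crank '[{"delta_pos":[-0.15,0,0.14],"rotation":[0,0,0],"fingers":255},{"delta_pos":[-0.29,0,0.27],"rotation":[0,0,0],"fingers":255},{"delta_pos":[-0.44,0,0.41],"rotation":[0,0,0],"fingers":255},{"delta_pos":[-0.44,0,0.41],"rotation":[0,0,0],"fingers":255}]'>/dev/null
python3 -c "
from plan import *
where()"
```

```text
t 13.82 grip mill x -54.6 y -3.0 z 93.9  face x 45.4 yawerr 0.16 lean 42.60 level 0.38| F x -3.60 y -1.46 z -1.27
t 14.15 grip mill x -47.9 y -3.2 z 94.1  face x 52.1 yawerr 0.08 lean 42.67 level 0.35| F x -1.76 y 0.50 z -2.40
```

Contact felt at face ≈ 43, about 3.6 N, which puts the roller axis at about x 106. That agrees with the image. The jar is climbing, and the top should come at face ≈ 71.

```bash
python3 -m crank '[{"delta_pos":[-0.15,0,0.14],"rotation":[0,0,0],"fingers":255},{"delta_pos":[-0.29,0,0.27],"rotation":[0,0,0],"fingers":255},{"delta_pos":[-0.44,0,0.41],"rotation":[0,0,0],"fingers":255},{"delta_pos":[-0.59,0,0.54],"rotation":[0,0,0],"fingers":255}]' >/dev/null; python3 -c "
from plan import *
where()"
python3 -m crank '[{"delta_pos":[-0.11,0,0.1],"rotation":[0,0,0],"fingers":255},{"delta_pos":[-0.22,0,0.2],"rotation":[0,0,0],"fingers":255},{"delta_pos":[-0.33,0,0.31],"rotation":[0,0,0],"fingers":255},{"delta_pos":[-0.44,0,0.41],"rotation":[0,0,0],"fingers":255}]'>/dev/null
python3 - <<'E'
from plan import *
from h import *
where()
for n in("scene","top"):
    im,d=imaging.get_image(n); cv2.imwrite(f"pics/{n}9c.png",cv2.resize(im[60:210,290:450] if n=="scene" else im[190:300,260:440],None,fx=4,fy=4)); cv2.imwrite(f"pics/{n}9.png",im)
where()
E
```

```text
t 14.48 grip mill x -40.0 y -3.3 z 94.2  face x 60.0 yawerr 0.08 lean 42.69 level 0.35| F x -1.23 y 0.66 z -1.36
t 14.82 grip mill x -33.9 y -3.6 z 94.0  face x 66.1 yawerr 0.04 lean 42.69 level 0.33| F x -0.75 y 0.78 z -1.40
t 14.92 grip mill x -33.7 y -3.8 z 94.0  face x 66.3 yawerr -0.01 lean 42.69 level 0.32| F x -0.71 y -0.06 z -1.09
```

View pics/top9c.png

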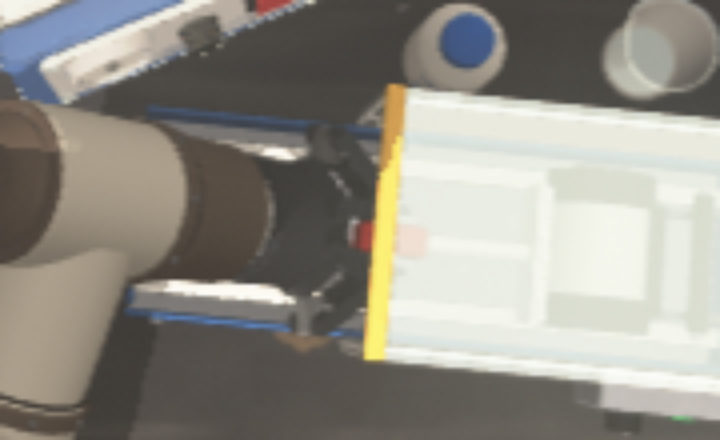

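View pics/scene9c.png

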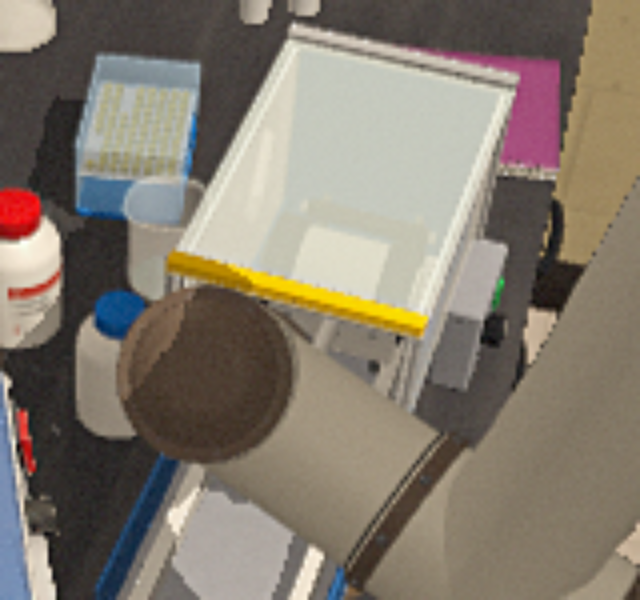

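```bash
python3 -m crank '[{"delta_pos":[-0.11,0,0.1],"rotation":[0,0,0],"fingers":255},{"delta_pos":[-0.22,0,0.2],"rotation":[0,0,0],"fingers":255},{"delta_pos":[-0.33,0,0.31],"rotation":[0,0,0],"fingers":255},{"delta_pos":[-0.33,0,0.31],"rotation":[0,0,0],"fingers":255}]'>/dev/null
python3 - <<'E'
from plan import *
from h import *
where()
im,d=imaging.get_image("top"); cv2.imwrite("pics/top10.png",im)
a=cv2.imread("pics/top9.png")
cv2.imwrite("pics/top10c.png",cv2.resize(np.vstack([a[220:280,340:450],im[220:280,340:450]]),None,fx=5,fy=5))
where()
E
```

```text
t 15.25 grip mill x -29.3 y -3.7 z 94.0  face x 70.7 yawerr 0.02 lean 42.68 level 0.33| F x 0.57 y 0.29 z -0.95
t 15.30 grip mill x -29.4 y -3.6 z 94.0  face x 70.6 yawerr 0.03 lean 42.68 level 0.34| F x 0.04 y -0.02 z -1.42
```

View pics/top10c.png

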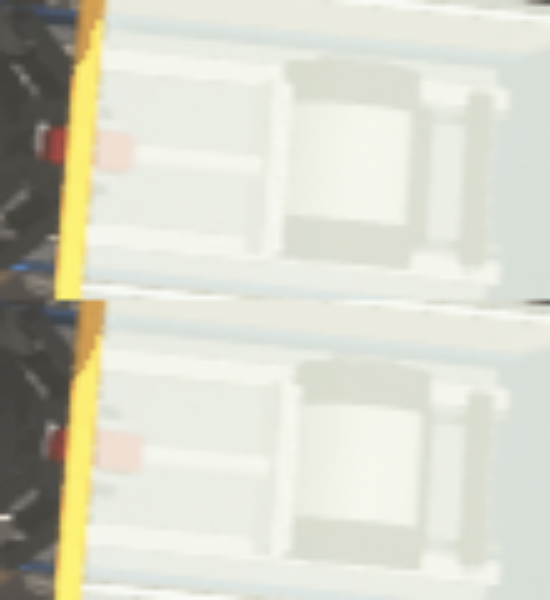

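```bash
python3 -m crank '[{"delta_pos":[-0.11,0,0.1],"rotation":[0,0,0],"fingers":255},{"delta_pos":[-0.22,0,0.2],"rotation":[0,0,0],"fingers":255},{"delta_pos":[-0.22,0,0.2],"rotation":[0,0,0],"fingers":255},{"delta_pos":[-0.22,0,0.2],"rotation":[0,0,0],"fingers":255}]'>/dev/null
python3 - <<'E'
from plan import *
from h import *
where()
im,d=imaging.get_image("top"); cv2.imwrite("pics/top11.png",im)
a=cv2.imread("pics/top10.png")
cv2.imwrite("pics/top11c.png",cv2.resize(np.vstack([a[220:280,340:450],im[220:280,340:450]]),None,fx=5,fy=5))
E
```

```text
t 15.63 grip mill x -26.6 y -3.5 z 94.0  face x 73.4 yawerr 0.06 lean 42.67 level 0.35| F x 0.13 y -0.15 z -0.72
```

View pics/top11c.png

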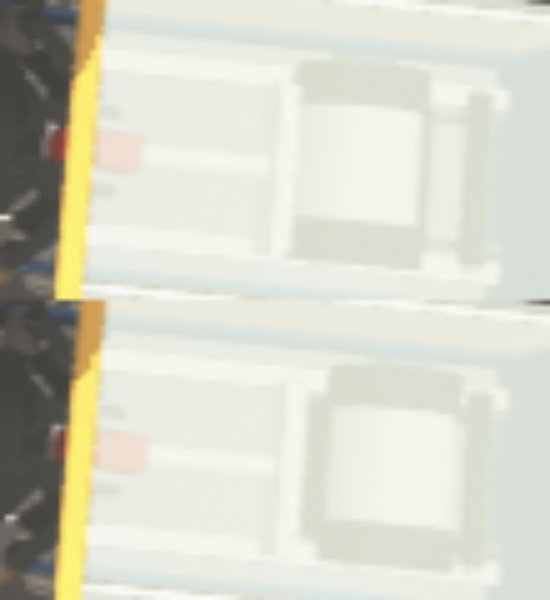

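The jar rolled ahead into the hollow, with a gap and the front roller now visible behind it at crop (310,470). I stop pushing, wait a moment, then draw the stick straight back.

```bash
python3 -m crank '[{"delta_pos":[0,0,0],"rotation":[0,0,0],"fingers":255},{"delta_pos":[0.1,0,-0.1],"rotation":[0,0,0],"fingers":255},{"delta_pos":[0.2,0,-0.2],"rotation":[0,0,0],"fingers":255},{"delta_pos":[0.3,0,-0.3],"rotation":[0,0,0],"fingers":255},{"delta_pos":[0.3,0,-0.3],"rotation":[0,0,0],"fingers":255},{"delta_pos":[0.3,0,-0.3],"rotation":[0,0,0],"fingers":255}]'>/dev/null
python3 - <<'E'
from plan import *
from h import *
where()
im,d=imaging.get_image("top"); cv2.imwrite("pics/top12.png",im)
a=cv2.imread("pics/top11.png")
cv2.imwrite("pics/top12c.png",cv2.resize(np.vstack([a[220:280,340:450],im[220:280,340:450]]),None,fx=5,fy=5))
E
```

```text
t 16.18 grip mill x -31.1 y -3.3 z 94.2  face x 68.9 yawerr 0.10 lean 42.67 level 0.35| F x 0.26 y 0.10 z -1.52
```

View pics/top12c.png

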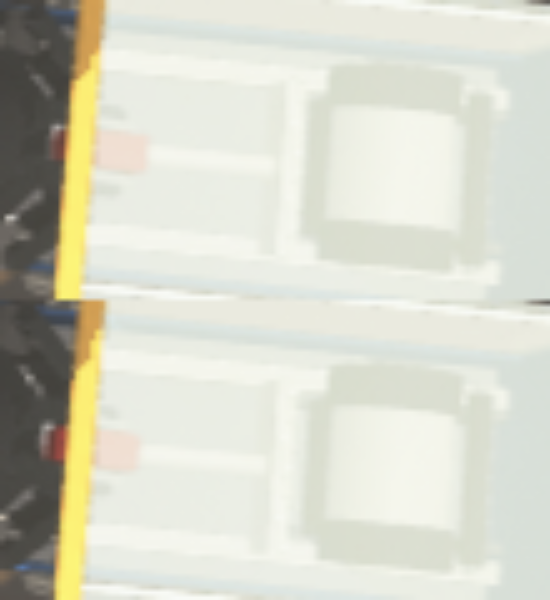

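The jar stays seated and square while the blade backs off. Retracting.

```bash
python3 -m crank '[{"delta_pos":[0.37,0,-0.34],"rotation":[0,0,0],"fingers":255},{"delta_pos":[1.1,0,-1.02],"rotation":[0,0,0],"fingers":255},{"delta_pos":[2.2,0,-2.03],"rotation":[0,0,0],"fingers":255},{"delta_pos":[3.53,0,-3.25],"rotation":[0,0,0],"fingers":255},{"delta_pos":[4.85,0,-4.47],"rotation":[0,0,0],"fingers":255},{"delta_pos":[6.17,0,-5.7],"rotation":[0,0,0],"fingers":255},{"delta_pos":[7.5,0,-6.92],"rotation":[0,0,0],"fingers":255},{"delta_pos":[8.82,0,-8.14],"rotation":[0,0,0],"fingers":255}]'>/dev/null
python3 -c "
from plan import *
where()"
python3 -m crank '[{"delta_pos":[1.32,0,-1.22],"rotation":[0,0,0],"fingers":255},{"delta_pos":[2.65,0,-2.44],"rotation":[0,0,0],"fingers":255},{"delta_pos":[3.97,0,-3.66],"rotation":[0,0,0],"fingers":255},{"delta_pos":[5.3,0,-4.88],"rotation":[0,0,0],"fingers":255},{"delta_pos":[6.6,0,-6.1],"rotation":[0,0,0],"fingers":255},{"delta_pos":[7.9,0,-7.3],"rotation":[0,0,0],"fingers":255},{"delta_pos":[9.2,0,-8.5],"rotation":[0,0,0],"fingers":255},{"delta_pos":[10.3,0,-9.5],"rotation":[0,0,0],"fingers":255}]'>/dev/null
python3 -c "
from plan import *
where()
from h import *
im,d=imaging.get_image('scene'); cv2.imwrite('pics/s13.png',cv2.resize(im[60:260,250:450],None,fx=3,fy=3))"
```

```text
t 16.90 grip mill x -152.3 y -2.8 z 94.3  face x -52.3 yawerr 0.09 lean 42.66 level 0.35| F x -0.60 y 0.63 z -2.18
t 17.57 grip mill x -292.9 y -2.0 z 94.3  face x -192.9 yawerr 0.14 lean 42.64 level 0.36| F x -0.43 y 0.16 z -1.32
```

View pics/s13.png

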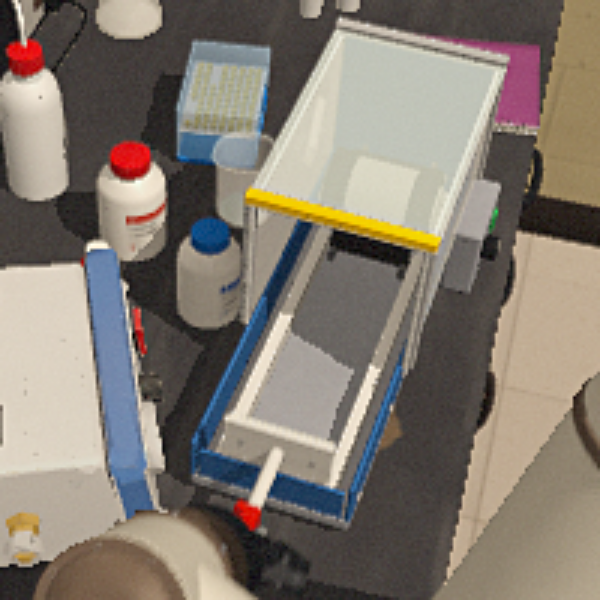

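The jar sits in the hollow and the neighbours are unmoved. Lifting and returning to the tray.

```bash
python3 -m crank '[{"delta_pos":[-1,0,-3],"rotation":[0,0,0],"fingers":255},{"delta_pos":[-2,0,-5],"rotation":[0,0,0],"fingers":255},{"delta_pos":[-2,0,-6],"rotation":[0,0,0],"fingers":255},{"delta_pos":[-2,0,-6],"rotation":[0,0,0],"fingers":255}]'>/dev/null
python3 - <<'E'
from plan import *
np.set_printoptions(precision=3,suppress=True)
where()
Rt=tool(np.radians(-100.5),np.radians(42.87),0); g=np.array([.4218,.2765,.09]); t=g+.019*Rt[:,2]; print(rel(t,Rt))
E
```

```text
t 17.95 grip mill x -319.0 y -1.3 z 153.3  face x -219.0 yawerr 0.39 lean 42.46 level 0.56| F x 0.42 y 0.98 z -2.37
(array([17.874, -9.749, -7.916]), array([ 0.08 , -0.008,  0.073]))
```

```bash
python3 -m crank '[{"delta_pos":[1.5,-0.9,-0.8],"rotation":[0.01,0,0.01],"fingers":255},{"delta_pos":[4.2,-2.3,-2],"rotation":[0.02,0,0.02],"fingers":255},{"delta_pos":[7,-3.8,-3.2],"rotation":[0.035,0,0.03],"fingers":255},{"delta_pos":[9.8,-5.4,-4.5],"rotation":[0.05,-0.003,0.045],"fingers":255},{"delta_pos":[12.6,-6.9,-5.7],"rotation":[0.065,-0.005,0.06],"fingers":255},{"delta_pos":[15.4,-8.4,-6.9],"rotation":[0.08,-0.008,0.073],"fingers":255},{"delta_pos":[17.3,-9.4,-7.7],"rotation":[0.08,-0.008,0.073],"fingers":255},{"delta_pos":[17.9,-9.7,-7.9],"rotation":[0.08,-0.008,0.073],"fingers":255}]'>/dev/null
python3 -m crank '[{"delta_pos":[0,0,0],"rotation":[0,0,0],"fingers":255},{"delta_pos":[0,0,0],"rotation":[0,0,0],"fingers":255},{"delta_pos":[0,0,0],"rotation":[0,0,0],"fingers":255}]'
python3 - <<'E'
from plan import *
from h import *
np.set_printoptions(precision=3,suppress=True)
where()
Rt=tool(np.radians(-100.5),np.radians(42.87),0); g=np.array([.4218,.2765,.035]); t=g+.019*Rt[:,2]; print(rel(t,Rt))
for n in("top","scene"):
    im,d=imaging.get_image(n); cv2.imwrite(f"pics/{n}14.png",im);np.save(f"pics/{n}14.npy",d)
    cv2.imwrite(f"pics/{n}14c.png",cv2.resize(im[200:320,100:260] if n=="top" else im[260:400,250:410],None,fx=4.5,fy=4))
where()
E
```

```text
time: 18.87
tool_pos: [0.4187, 0.2602, 0.0741]
eef_rot: [0.715, 0.594, -0.284, 0.234]
wrist_force: [0.9, 0.3, -1.8]
finger_gap: 0.226
t 18.87 grip mill x -501.2 y -96.2 z 88.0  face x -401.2 yawerr -6.78 lean 43.20 level -0.19| F x -0.40 y 0.83 z -1.81
(array([3.895, 0.021, 3.619]), array([-0.005,  0.006,  0.   ]))
t 18.97 grip mill x -501.4 y -96.0 z 88.4  face x -401.4 yawerr -6.76 lean 43.13 level -0.17| F x -0.14 y 0.01 z -1.94
```

View pics/top14c.png

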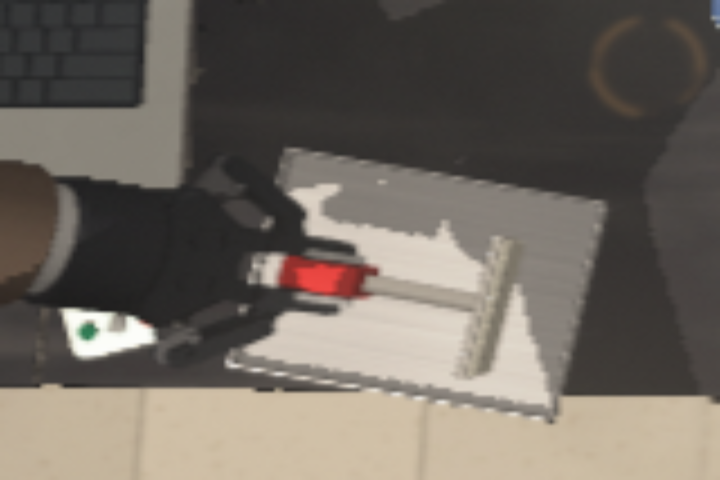

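View pics/scene14c.png

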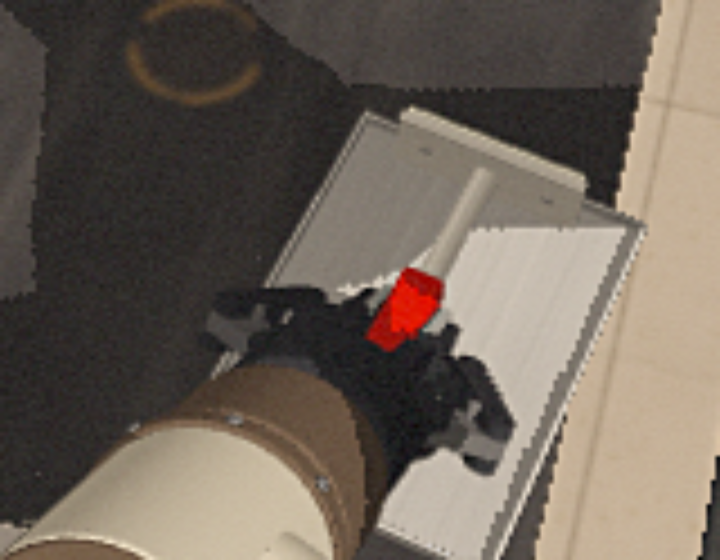

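The stick hangs level over the tray, with the blade inside the rim at crop (490,305). Lowering it slowly.

```bash
python3 -m crank '[{"delta_pos":[0.9,0,0.9],"rotation":[-0.005,0.005,0],"fingers":255},{"delta_pos":[1.8,0,1.75],"rotation":[-0.005,0.005,0],"fingers":255},{"delta_pos":[2.7,0,2.6],"rotation":[-0.005,0.005,0],"fingers":255},{"delta_pos":[3.3,0,3.2],"rotation":[-0.005,0.005,0],"fingers":255},{"delta_pos":[3.65,0,3.5],"rotation":[-0.005,0.005,0],"fingers":255},{"delta_pos":[3.75,0,3.6],"rotation":[-0.005,0.005,0],"fingers":255},{"delta_pos":[3.75,0,3.6],"rotation":[-0.005,0.005,0],"fingers":255},{"delta_pos":[3.75,0,3.6],"rotation":[-0.005,0.005,0],"fingers":255}]'
python3 -c "
from plan import *
where(); print(cur()[0]-.019*cur()[1][:,2])"
```

```text
time: 19.63
tool_pos: [0.4193, 0.2648, 0.0224]
eef_rot: [0.715, 0.596, -0.28, 0.234]
wrist_force: [-0.2, 0.3, -0.7]
finger_gap: 0.225
t 19.63 grip mill x -505.6 y -96.1 z 36.4  face x -405.6 yawerr -6.21 lean 42.83 level 0.06| F x -0.32 y -0.22 z -0.70
[0.42161382 0.27745979 0.03635143]
```

Next: 3 mm more in 1 mm rows, reading the force at each end.

```bash
python3 -m crank '[{"delta_pos":[0.07,0,0.07],"rotation":[0,0,0],"fingers":255},{"delta_pos":[0.14,0,0.15],"rotation":[0,0,0],"fingers":255},{"delta_pos":[0.2,0,0.22],"rotation":[0,0,0],"fingers":255},{"delta_pos":[0.2,0,0.22],"rotation":[0,0,0],"fingers":255},{"delta_pos":[0.2,0,0.22],"rotation":[0,0,0],"fingers":255}]' >/dev/null
python3 -c "
from plan import *
where()"
python3 -m crank '[{"delta_pos":[0.03,0,0.03],"rotation":[0,0,0],"fingers":255},{"delta_pos":[0.05,0,0.05],"rotation":[0,0,0],"fingers":255},{"delta_pos":[0.05,0,0.05],"rotation":[0,0,0],"fingers":255}]' >/dev/null
python3 -c "
from plan import *
where()"
```

```text
t 20.05 grip mill x -505.4 y -96.3 z 33.3  face x -405.4 yawerr -6.23 lean 42.83 level 0.05| F x 0.21 y -0.49 z -2.46
t 20.30 grip mill x -505.5 y -96.2 z 32.9  face x -405.5 yawerr -6.21 lean 42.86 level 0.07| F x -1.25 y -0.75 z 0.82
```

Floor contact felt (Fz +0.8 at grasp z 32.9, against 32.8 when picked up). Releasing and backing out along the fingers.

```bash
python3 -m crank '[{"delta_pos":[0,0,0],"rotation":[0,0,0],"fingers":150},{"delta_pos":[0,0,0],"rotation":[0,0,0],"fingers":100},{"delta_pos":[0,0,0],"rotation":[0,0,0],"fingers":50},{"delta_pos":[0,0,0],"rotation":[0,0,0],"fingers":0},{"delta_pos":[0,0,0],"rotation":[0,0,0],"fingers":0},{"delta_pos":[0,0,0],"rotation":[0,0,0],"fingers":0},{"delta_pos":[0,0,0],"rotation":[0,0,0],"fingers":0},{"delta_pos":[0,0,0],"rotation":[0,0,0],"fingers":0}]'
python3 -m crank '[{"delta_pos":[0,0,-1],"rotation":[0,0,0],"fingers":0},{"delta_pos":[0,0,-3],"rotation":[0,0,0],"fingers":0},{"delta_pos":[0,0,-6],"rotation":[0,0,0],"fingers":0},{"delta_pos":[0,0,-9],"rotation":[0,0,0],"fingers":0},{"delta_pos":[0,0,-12],"rotation":[0,0,0],"fingers":0},{"delta_pos":[0,0,-15],"rotation":[0,0,0],"fingers":0},{"delta_pos":[0,0,-18],"rotation":[0,0,0],"fingers":0},{"delta_pos":[0,0,-18],"rotation":[0,0,0],"fingers":0}]'
python3 - <<'E'
from plan import *
from h import *
for n in("top","scene"):
    im,d=imaging.get_image(n); cv2.imwrite(f"pics/{n}15.png",im);np.save(f"pics/{n}15.npy",d)
E
```

```text
time: 20.97
tool_pos: [0.4192, 0.2646, 0.0186]
eef_rot: [0.715, 0.596, -0.28, 0.234]
wrist_force: [-0.0, 0.1, 0.2]
finger_gap: 1.0
time: 21.63
tool_pos: [0.4432, 0.3901, 0.1552]
eef_rot: [0.716, 0.597, -0.274, 0.234]
wrist_force: [0.8, 0.3, 1.2]
finger_gap: 1.002
```

View pics/top15.png

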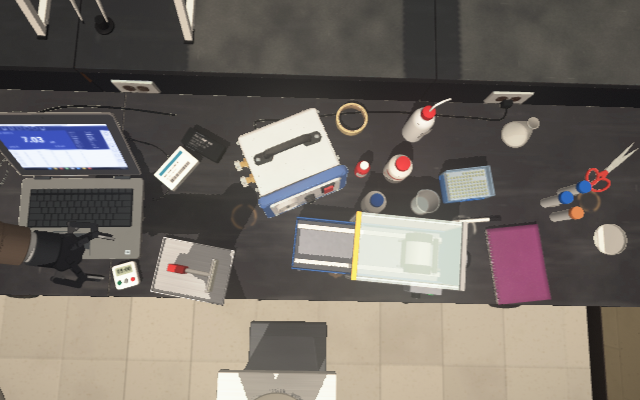

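View pics/scene15.png

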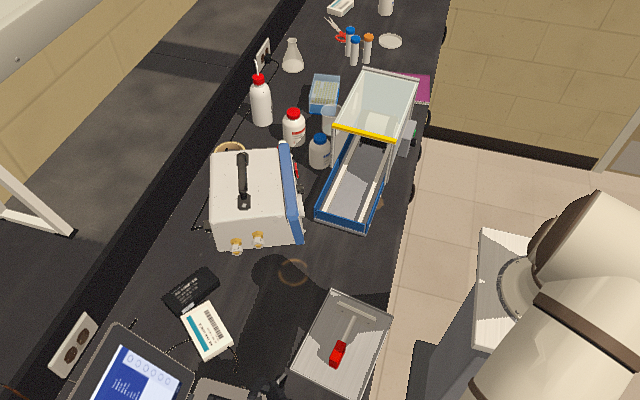

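```bash
python3 - <<'E'
from h import *
from plan import *
np.set_printoptions(precision=4,suppress=True)
TR=np.array([.4152,.2388])-.04*np.array([np.cos(np.radians(-99.1)),np.sin(np.radians(-99.1))]); print("rest",TR)
for n,box in(("top",(155,228,235,305)),("scene",(290,280,395,400))):
    c=cam(n); d=np.load(f"pics/{n}15.npy");im=cv2.imread(f"pics/{n}15.png");hsv=cv2.cvtColor(im,cv2.COLOR_BGR2HSV)
    yy,xx=np.mgrid[box[1]:box[3],box[0]:box[2]]; uv=np.stack([xx.ravel(),yy.ravel()],1); P=depthpts(c,d,uv); ok=d[uv[:,1],uv[:,0]]>0.1
    H=hsv[uv[:,1],uv[:,0]]; red=((H[:,0]<8)|(H[:,0]>172))&(H[:,1]>150); z=P[:,2]; s=ok&(z>0.043)&(z<0.056)
    A_=P[s&red]; B=P[s&~red&(np.hypot(P[:,0]-.405,P[:,1]-.18)<0.06)]
    print(n,len(A_),A_.mean(0),len(B),B.mean(0)); v_=B.mean(0)-A_.mean(0); print(np.degrees(np.arctan2(v_[1],v_[0])),np.linalg.norm(v_[:2]))
# jar: white cylinder through glass, ray at jar top height z~.116
im=cv2.imread("pics/top15.png"); cv2.imwrite("pics/top15c.png",cv2.resize(im[210:295,340:480],None,fx=5,fy=5))
E
```

```text
rest [0.4215 0.2783]
top 112 [0.42   0.2754 0.0484] 138 [0.4033 0.1835 0.048 ]
-100.33865725568083 0.09341437173428166
scene 221 [0.4202 0.2775 0.0484] 214 [0.4031 0.1838 0.0476]
-100.35223779435825 0.09532034929967337
```

View pics/top15c.png

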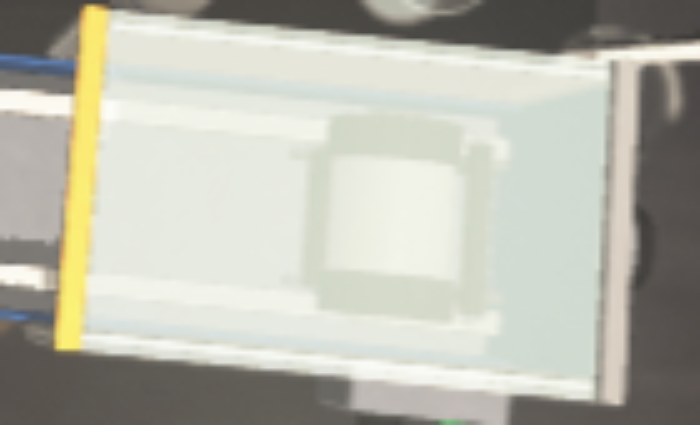

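```bash
python3 - <<'E'
from h import *
from plan import *
np.set_printoptions(precision=1,suppress=True)
T=lambda p:(np.array(p,float)+.5)/5+np.array((340,210))-.5
c=cam("top"); P=plane(c,T([(328,165),(465,165),(318,290),(455,290),(329,160),(318,305)]),.085); M=np.c_[(P-O)@u,(P-O)@v]*1000; print(M, M[:4].mean(0))
im=cv2.imread("pics/top15.png"); im0=cv2.imread("pics/top0.png")
df=cv2.absdiff(im,im0).max(2)
for nm,(x,y) in dict(powder=(374,202),salt=(398,168),beaker=(425,201),red=(362,169)).items(): print(nm,(df[y-14:y+14,x-14:x+14]>60).sum())
s=bot.get_state(); print(s['time'],s['wrist_force'],abs(s['joint_vel']).max())
E
```

```text
[[ 92.3  25.2]
 [163.9  32.1]
 [ 91.2 -39.7]
 [162.2 -33.1]
 [ 92.6  27.9]
 [ 91.6 -47.4]] [127.4  -3.9]
powder 0
salt 177
beaker 0
red 0
21.7333 [-0.6  0.2 -0.9] 0.07240669267919456
```

Jar centre is at about x 127 (predicted 126). The salt jar's pixels differ from the start, so I'll check whether it moved or whether that is only shadow.

```bash
python3 - <<'E'
from h import *
for f in("top0","top15","scene0","scene15"):
    im=cv2.imread(f"pics/{f}.png");hsv=cv2.cvtColor(im,cv2.COLOR_BGR2HSV); m=((hsv[...,0]<6)|(hsv[...,0]>174))&(hsv[...,1]>170)&(hsv[...,2]>80)
    n,l,s,ce=cv2.connectedComponentsWithStats(m.astype(np.uint8)); print(f,[(ce[i].round(1).tolist(),int(s[i,4])) for i in range(1,n) if s[i,4]>100])
a=cv2.imread("pics/top0.png")[140:220,340:450];b=cv2.imread("pics/top15.png")[140:220,340:450]
cv2.imwrite("pics/cmp.png",cv2.resize(np.hstack([a,b]),None,fx=3.5,fy=3.5))
E
```

```text
top0 [([427.6, 112.9], 127), ([402.6, 163.3], 154), ([598.8, 178.6], 185), ([177.4, 267.7], 101)]
top15 [([427.6, 112.9], 127), ([402.6, 163.2], 152), ([598.8, 178.6], 185)]
scene0 [([257.9, 78.7], 117), ([293.0, 112.9], 138), ([336.5, 351.5], 296)]
scene15 [([258.0, 78.7], 118), ([293.0, 112.9], 137), ([336.8, 354.0], 297)]
```

View pics/cmp.png

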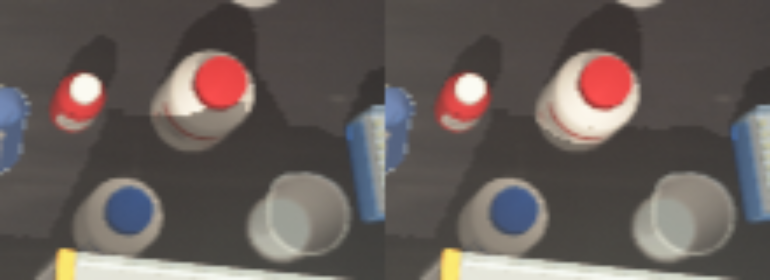

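Only a shadow changed: the salt jar's cap is in the same place, (402.6,163). Handing in after a short settle.

```bash
python3 -m crank '[{"delta_pos":[0,0,0],"rotation":[0,0,0],"fingers":0},{"delta_pos":[0,0,0],"rotation":[0,0,0],"fingers":0},{"delta_pos":[0,0,0],"rotation":[0,0,0],"fingers":0},{"delta_pos":[0,0,0],"rotation":[0,0,0],"fingers":0}]'; python3 -c "
from bench import bot
print(bot.job_done())"
```

```text
time: 22.07
tool_pos: [0.441, 0.3842, 0.1501]
eef_rot: [0.715, 0.596, -0.281, 0.234]
wrist_force: [-0.6, 0.0, 0.3]
finger_gap: 0.994
the job is handed in; nothing more can be done
None
```

The jar is seated between the rollers, the stick is back in its tray, and I handed the job in at about 22 s. It reported no verdict.

I held the stick with the gripper leaning back about 43°. I rolled the jar under the hood and over the front roller. Contact was felt at face x ≈ 43 mm, with a highest reading of about 3.6 N. That puts the roller axis at x ≈ 106 mm, which agrees with the view through the hood. I stopped when the jar dropped in, drew the stick straight back and laid it in the tray.

**Last checks:**
- **Jar:** centre at x ≈ 127 mm (126 predicted), and it looks square in the top view. I did not measure its height or angle directly; seating rests on its x position and the visible drop and gap.
- **Stick:** flat in the tray (block top 48 mm up, as before it was picked up), with the grip block within about 3 mm of the tray point and about 1° off the tray's heading.
- **Jars and bottles:** none had moved. A pixel difference on the salt jar turned out to be only a shadow change.
- **Arm:** clear of everything, with the wrist force reading near zero.

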